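# Scoop mixing beads into the dispenser and hold its click knob at the third stop

### The arm

A 6-joint arm with a two-finger parallel gripper is mounted at the origin on the work surface. World frame = base frame: x ahead of the robot, y to its left, z up, the work surface at z = 0. Lengths are in m, angles in rad, forces in N, time in s.
With the tool pointing down it reaches from about 0.35 to 0.95 m from the base axis. Payload 17.4 kg.
Tool frame: the origin (TCP) lies between the finger pads; the fingertips stand ahead of it and the grasp point (between the pads) lies 3 mm ahead of it (ctrl.finger_overhang is the z of the fingertips in the tool frame, in m); z points along the fingers, y is the direction in which the jaws open and shut (so a half turn about z gives the same grasp; the last joint's range is limited). The gripper opens to 93 mm and grips with 3 to 60 N. Pads are 15 mm wide; open, the fingers measure 128 mm over their backs; the gripper's body (75 mm by 188 mm) begins 65 mm behind the grasp point.
Start: joints at [-1.141, 0.116, 1.442, -0, 1.584, -0.038], TCP at [0.304, -0.602, 0.241] pointing down, gripper open.
Joint ranges: [-2.83, 2.83], [-0.83, 2.19], [0.07, 2.5], [-1.14, 4.28], [0.01, 3], [-2.97, 2.97]. Speed limits (rad/s): [1.89, 1.89, 2.22, 3.14, 3.14, 3.14].

### API

Orientations are given as a unit quaternion [w, x, y, z].
In Python, from workcell import ctrl, imaging, ticket, models gives the robot as it stands.
- The arm moves only by the shell command python3 -m jog 'ROWS' [OPENING] [FORCE]. ROWS is JSON, a list of rows, each an object of numbers: "dx", "dy", "dz": the shift along the tool's x, y, z in mm; "yaw": the turn about the tool's z in degrees. A call has exactly 10 rows; each row is the pose to reach, as a shift and turn from the pose commanded when the call began, along the tool's axes at that moment; what a row does not reach only later rows make up. A row lasts 1/10 s, in which the tool goes at most 50 mm and 8.59 degrees, less where a joint would pass 70% of its speed; a pose out of reach is approached as far as the arm can. A call with a gripper value outside its range is refused whole. OPENING is the finger opening in mm, from 0 to 93, set as the call begins (- or left out, the last holds). The fingers move at their own pace and stop on an object; FORCE is the grip in N (left out, the last holds). Time passes only in rows, so rows that repeat a pose let the fingers close, or fill a call up. It gives the time, the measured TCP pose, the force and the opening at its end, in the units of the state.
- ctrl.sense(): the state, without advancing time (a new reading comes with each control period).
- imaging.read_camera(name): name is "side" or "top"; returns a dict with "img" (400x640x3 uint8, red, green, blue), "fx", "fy", "cx", "cy" (pixels), "R" (3x3) and "t" (3): a world point X has camera coordinates R X + t. Camera axes: x right, y down, z forward; pixel columns grow to the right and rows downward; lengths in m; the calibration is good to about 2 mm. A picture is of the moment at which its call begins. There is no depth.
- ticket.sign_off(): hands the job in, once; it reports no verdict.
Trained networks look in the newest picture that a camera, given by its name, has taken for a name from the list of things; names that differ only in an ending like _2 or _b are one class to them, and where a whole thing is asked for, a point or a joint stands for the part that bears it (a point fixed in the world has none). Each returns a list of dicts, best first, with "confidence" (0 to 1); they miss things now and then, are a little off and sometimes report something else, mostly with a low value. They report only what shows in the picture. A call takes as long as a camera call.
- models.boxes_of(camera, label): "location" ([column, row] in pixels, amid what is visible of it).
The state is a dict: "time": time; "joint_positions": joint angles; "qd": joint speeds; "joint_efforts": joint torques, N m; "eef_pos": TCP position; "eef_rot": TCP orientation; "contact_force": force on the tool from outside, world axes, zero at the start; "ft_torque": the same for the moment, N m; "opening": opening from 0.0 (shut) to 1.0 (fully open).
Only numpy, scipy, OpenCV 4.12 (cv2) and the standard library are available. Lean on these libraries where they do the work, as an engineer would, in place of code of your own. Each camera call takes 0.05 s, during which the arm holds its last target.

### The job

Use the yellow-handled scoop to lift at least two of the blue mixing beads out of the grey tray and tip them into the top of the dispenser's hopper, then put the scoop down standing upright, on the bench or back in the tray. Then turn the black knob clockwise, feeling for the clicks, to its third stop and no further: this opens the yellow flap so that at least two beads roll out into the steel tin. The knob springs back when let go, so finish with it still gripped and held steady at the third stop; leave the paint can, brush pot and palette knife alone.

Things in the scene. Friction and masses are not known exactly. Their poses are not given: they have to be found in the camera images.
- scoop: Open-nosed aluminium scoop with an upright yellow handle, standing on its flat floor; 80 x 96 x 120 mm, about 130 g. Origin on its underside, z up, the open nose towards its own -y. Floor 80 mm wide (x), from the thin nose edge at y -38 to the back at y +34, 2 mm thick; side walls 28 mm high from y -18 back, back wall 34 mm high. Handle behind it, y +34 to +58, z 0 to 120
- scoop_grip (a point): Where to grip the scoop: centre of its upright handle (16 mm thick in x, 24 mm in y), at the scoop's y +46 mm, 95 mm above its underside, 25 mm below the handle's top. Close the fingers along the scoop's x. Axes as the scoop's
- scoop_bowl (a point): Middle of the scoop's bowl, at the scoop's y -2 mm, 14 mm above its underside: beads within 50 mm of it are in the scoop. Axes as the scoop's
- tray: Grey open tray fixed to the bench, 102 x 218 x 32 mm outside (long along its y), walls and floor 4 mm, inside 94 x 210 mm with upright walls. Origin under its centre, z up. The beads lie in the 75 mm next to its -y end wall; the +y half is empty and takes the scoop with its nose towards the tray's -y
- dispenser: White and blue dispenser fixed to the bench. Origin on the bench under the middle of its hopper, z up, outlet and yellow flap towards its -x. Hopper: blue open box, inside x -46 to +50, y -55 to +55 mm, walls 5 mm, rim 150 mm above the bench; its floor slopes to the outlet (z 95 down to 60), so beads roll out once the flap is open. Pedestal 90 x 90 x 118 mm at y -150 carries the knob
- hopper_mouth (a point): Middle of the hopper's open top, 150 mm above the bench, level with its rim; axes as the dispenser's
- knob (a joint): Turn of the knob, rad; 0 at the start, grows clockwise seen from above. Click stops every 0.419: first 0.419, second 0.838, third 1.257, fourth 1.676; end 2.09. A spring turns it back to 0 when let go: 0.11 N m at 0, 0.17 at the third stop; clicks add up to 0.07 just past each stop and take as much off just before the next. Swings the flap out; beads pass from about the third stop on
- knob_grip (a point): Where to grip the knob, on its upright axis, 150 mm above the bench: a black bar 50 mm long along this point's x, 14 mm thick along its y; top 12 mm above this point, a 52 mm disc 22 mm below. Turns with the knob; at 0 its axes are the dispenser's. A white line on its -x end points at a black tick on the dial at 0, then at rows of 1, 2, 3 (red) and 4 dots at the stops
- tin: Steel tin, open on top, 100 x 140 x 42 mm (x, y, z), 3 mm walls, standing loose before the dispenser's outlet to catch the beads. Origin under its centre
- bead0: Blue mixing bead, a ball 22 mm across, 14 g; origin at its centre. It rolls
- bead1: Blue mixing bead, a ball 22 mm across, 14 g; origin at its centre. It rolls
- bead2: Blue mixing bead, a ball 22 mm across, 14 g; origin at its centre. It rolls
- bead3: Blue mixing bead, a ball 22 mm across, 14 g; origin at its centre. It rolls
- paint_can: Paint can with a red label, 72 mm across, 85 mm tall, origin under its centre; leave alone
- brush_pot: Terracotta pot of brushes, 72 mm across, about 190 mm tall, origin under its centre; leave alone
- palette_knife: Palette knife lying flat, 240 mm long along its x, 20 mm high, origin under its centre; leave alone

How it is judged:
On the way, in this order (a step that is already met when the one before it is completed fails the run):
1. the scoop, held by the gripper, is raised with at least two beads in it (height (world z) of scoop above 0.06 m and contact force between the fingers and scoop above 0.5 N and ((distance between bead0 and scoop_bowl below 0.05 m and distance between any of bead1, bead2, bead3 and scoop_bowl below 0.05 m) or (distance between bead1 and scoop_bowl below 0.05 m and distance between any of bead2, bead3 and scoop_bowl below 0.05 m) or distance between each of bead2, bead3 and scoop_bowl below 0.05 m)), for 0.2 s.
2. at least two beads lie in the hopper ((((horizontal distance between bead0 and hopper_mouth below 0.065 m and height (world z) of bead0 between 0.05 and 0.15 m) and ((horizontal distance between bead1 and hopper_mouth below 0.065 m and height (world z) of bead1 between 0.05 and 0.15 m) or (horizontal distance between bead2 and hopper_mouth below 0.065 m and height (world z) of bead2 between 0.05 and 0.15 m) or (horizontal distance between bead3 and hopper_mouth below 0.065 m and height (world z) of bead3 between 0.05 and 0.15 m))) or ((horizontal distance between bead1 and hopper_mouth below 0.065 m and height (world z) of bead1 between 0.05 and 0.15 m) and ((horizontal distance between bead2 and hopper_mouth below 0.065 m and height (world z) of bead2 between 0.05 and 0.15 m) or (horizontal distance between bead3 and hopper_mouth below 0.065 m and height (world z) of bead3 between 0.05 and 0.15 m))) or ((horizontal distance between bead2 and hopper_mouth below 0.065 m and height (world z) of bead2 between 0.05 and 0.15 m) and (horizontal distance between bead3 and hopper_mouth below 0.065 m and height (world z) of bead3 between 0.05 and 0.15 m)))), for 0.2 s.
3. the scoop stands upright on the bench or in the tray, let go (height (world z) of scoop below 0.02 m and angle between scoop's own z axis and vertical below 0.15 rad and contact force between the fingers and scoop below 0.3 N), for 0.2 s.
4. the gripped knob is at the third stop (value of joint knob between 1.137 and 1.377 rad and contact force between the fingers and knob_c1 above 2 N), for 0.3 s.
At the end, for the whole second after the job is handed in: the knob is gripped (over 2 N) and held still within 0.12 rad of its third stop (1.257 rad), at least two beads are in the tin, and the scoop stands upright (within 0.15 rad) on the bench or in the tray, let go (all of step 3 and all of step 4 and velocity of joint knob between -0.15 and 0.15 rad/s and (((horizontal distance between bead0 and tin below 0.075 m and x of bead0 in the frame of tin between -0.05 and 0.05 m) and ((horizontal distance between bead1 and tin below 0.075 m and x of bead1 in the frame of tin between -0.05 and 0.05 m) or (horizontal distance between bead2 and tin below 0.075 m and x of bead2 in the frame of tin between -0.05 and 0.05 m) or (horizontal distance between bead3 and tin below 0.075 m and x of bead3 in the frame of tin between -0.05 and 0.05 m))) or ((horizontal distance between bead1 and tin below 0.075 m and x of bead1 in the frame of tin between -0.05 and 0.05 m) and ((horizontal distance between bead2 and tin below 0.075 m and x of bead2 in the frame of tin between -0.05 and 0.05 m) or (horizontal distance between bead3 and tin below 0.075 m and x of bead3 in the frame of tin between -0.05 and 0.05 m))) or ((horizontal distance between bead2 and tin below 0.075 m and x of bead2 in the frame of tin between -0.05 and 0.05 m) and (horizontal distance between bead3 and tin below 0.075 m and x of bead3 in the frame of tin between -0.05 and 0.05 m)))); the arm keeps its last pose, push and grip.
It fails at once if the knob is turned well past the third stop (value of joint knob above 1.529 rad).
It fails at once if the paint can, brush pot or palette knife is moved more than 20 mm (distance of any of paint_can, brush_pot, palette_knife from where it was at the start of the episode above 0.02 m).
It also fails if it takes over 72 s, if anything falls off the work surface, if the arm or the gripper's body presses on something with over 40 N, if the wrist force passes 120 N, or if a joint passes its speed limit or range.

## Working session

There is one attempt and no reset: what is moved stays moved. The work goes in short steps, Python scripts to look and compute and a shell command to move; the robot and the scene stay as the last step left them, time stands still between calls to the robot, and variables do not carry over. Pictures are saved under pics/ and viewed, and the job is handed in when it is done.

```bash
ls; mkdir -p pics; python3 - <<'E'
from workcell import ctrl, imaging, ticket, models
import cv2
s=ctrl.sense();print({k:(v if not hasattr(v,'round') else v) for k,v in s.items()});print(ctrl.finger_overhang)
for n in ("side","top"):
    d=imaging.read_camera(n);cv2.imwrite(f"pics/a_{n}.png",d["img"][:,:,::-1]);print(n,d["fx"],d["fy"],d["cx"],d["cy"],d["R"],d["t"])
E
```

```text
pics
{'time': 0.0, 'joint_positions': array([-1.14078254e+00,  1.16489660e-01,  1.44227978e+00, -7.37946312e-06,
        1.58401990e+00, -3.77709764e-02]), 'qd': array([ 1.95627544e-04,  9.85835806e-04, -4.20460337e-05, -1.51414539e-03,
       -3.48658960e-04,  3.87513461e-05]), 'joint_efforts': array([-1.07957690e-03, -7.21265960e+01, -6.22604012e+01,  7.79736601e-02,
        2.37668271e-02, -1.26419386e-04]), 'eef_pos': array([ 0.30429265, -0.6023074 ,  0.23989368]), 'eef_rot': array([-5.86153942e-04,  9.72771482e-01,  2.31765582e-01, -1.20215809e-04]), 'contact_force': array([-0.06916349, -0.41523096,  0.37120075]), 'ft_torque': array([-0.03497662,  0.0097512 ,  0.01073682]), 'opening': 1.000224254853916}
0.022
side 399.020950701046 399.020950701046 318.72240972383867 199.6736876149878 [[-0.98295631 -0.18324457 -0.01477577]
 [-0.08984353  0.54894486 -0.83101605]
 [ 0.16039026 -0.81552496 -0.55605216]] [0.55802058 0.19316628 0.84222223]
top 377.4586150170275 377.4586150170275 318.0102323567037 206.7738180440785 [[ 0.00445946 -0.99990867 -0.01275778]
 [-0.99440178 -0.0030873  -0.10561995]
 [ 0.10557091  0.01315737 -0.99432473]] [-0.08400186  0.5821146   1.14791074]
```

View pics/a_side.png

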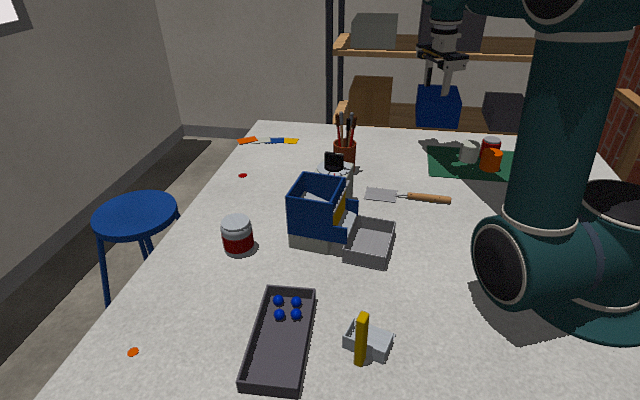

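View pics/a_top.png

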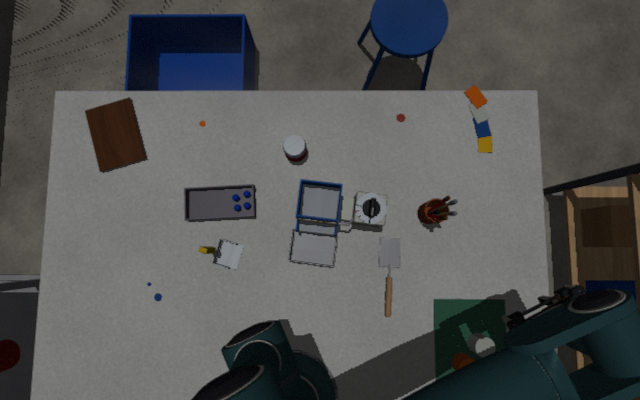

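The top view shows the tray (cols 185-256, row 203), the beads near (242,202), the scoop at (228,252), the hopper at (320,203), the knob at (371,208) and the tin at (314,248). I'll zoom in to get the corners.

```bash
cat > h.py <<'E'
import numpy as np, cv2
from workcell import ctrl, imaging, ticket, models
def cam(n): return imaging.read_camera(n)
def proj(d,P):
    P=np.atleast_2d(P);c=P@np.array(d["R"]).T+d["t"]
    return np.c_[d["fx"]*c[:,0]/c[:,2]+d["cx"],d["fy"]*c[:,1]/c[:,2]+d["cy"]]
def back(d,uv,z):
    uv=np.atleast_2d(uv);R=np.array(d["R"]);o=-R.T@d["t"]
    r=np.c_[(uv[:,0]-d["cx"])/d["fx"],(uv[:,1]-d["cy"])/d["fy"],np.ones(len(uv))]@R
    return o+r*((z-o[2])/r[:,2])[:,None]
def crop(d,u0,v0,u1,v1,s,f):
    im=cv2.resize(d["img"][v0:v1,u0:u1,::-1],None,fx=s,fy=s,interpolation=cv2.INTER_CUBIC)
    cv2.imwrite("pics/"+f,im)
def T(x,y,yaw,pts,z=0):
    c,s=np.cos(yaw),np.sin(yaw);pts=np.atleast_2d(pts).astype(float)
    return np.c_[x+c*pts[:,0]-s*pts[:,1],y+s*pts[:,0]+c*pts[:,1],z+pts[:,2]]
E
python3 - <<'E'
from h import *
d=cam("top")
crop(d,180,170,280,280,5,"b1.png")
crop(d,280,170,400,280,5,"b2.png")
d=cam("side")
crop(d,220,270,420,400,4,"b3.png")
crop(d,270,140,420,280,4,"b4.png")
E
```

```text
(no output)
```

View pics/b1.png

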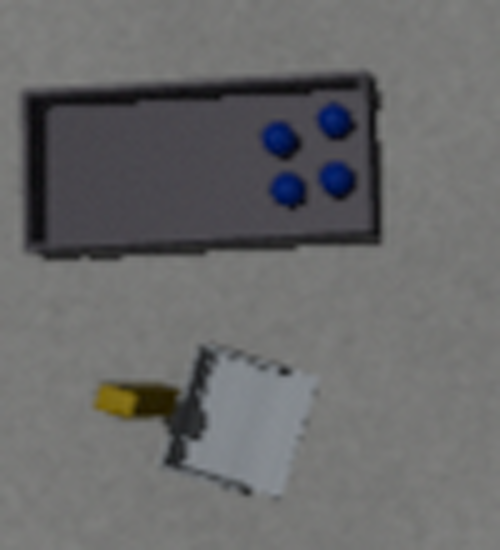

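View pics/b2.png

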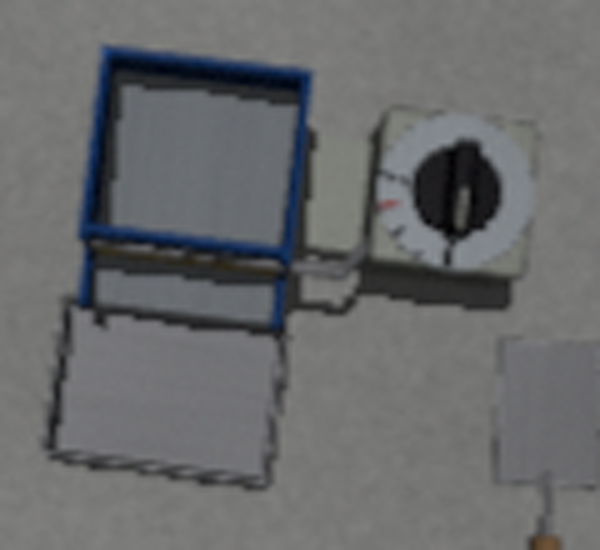

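View pics/b3.png

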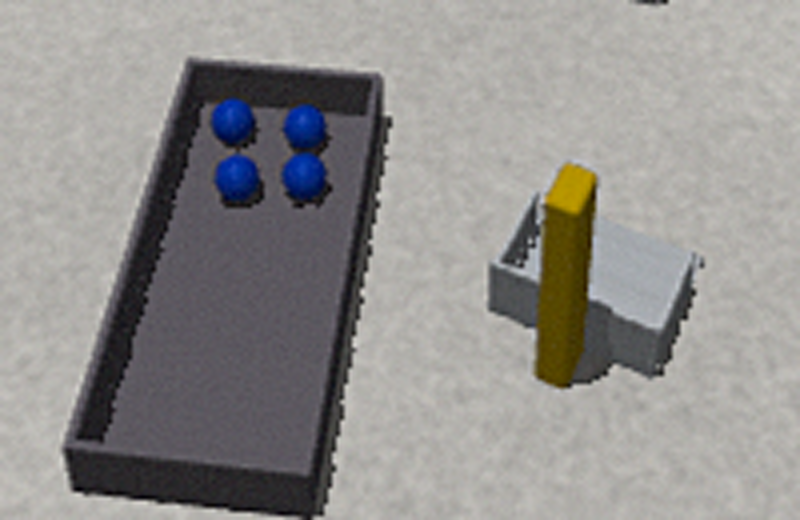

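View pics/b4.png

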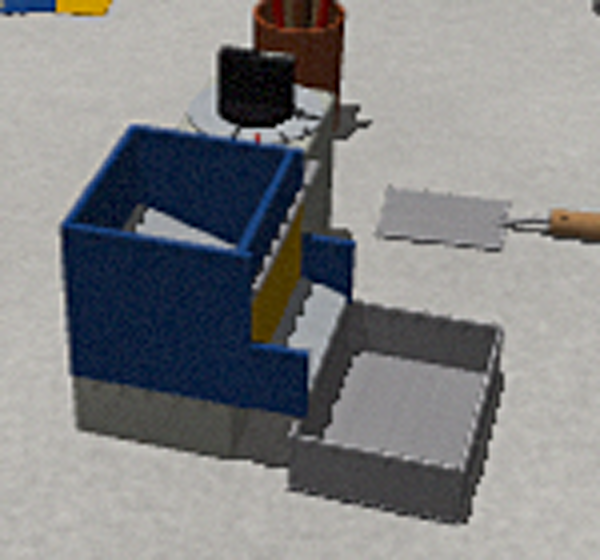

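```bash
cat > fit1.py <<'E'
from h import *
from scipy.optimize import least_squares
ct=cam("top");cs=cam("side")
def px(p,u0,v0,s): return (np.array(p,float)+.5)/s-.5+[u0,v0]
B1=lambda p:px(p,180,170,5);B2=lambda p:px(p,280,170,5);B3=lambda p:px(p,220,270,4);B4=lambda p:px(p,270,140,4)
def fit(name,obs,x0):
    def r(q,full=False):
        return np.concatenate([(proj(c,T(q[0],q[1],q[2],[P]))[0]-uv) for c,uv,P in obs])
    s=least_squares(r,x0,loss="soft_l1");print(name,s.x.round(4),r(s.x).reshape(-1,2).round(1).tolist());return s.x
t=[(ct,B1(p),P) for p,P in [((23,92),(.051,.109,.032)),((375,74),(.051,-.109,.032)),((381,240),(-.051,-.109,.032)),((25,253),(-.051,.109,.032))]]
t+=[(cs,B3(p),P) for p,P in [((66,448),(.051,.109,.032)),((188,60),(.051,-.109,.032)),((383,76),(-.051,-.109,.032)),((322,478),(-.051,.109,.032))]]
fit("tray",t,[.55,.25,0])
d=[(ct,B2(p),P) for p,P in [((105,47),(.055,.06,.15)),((312,71),(.055,-.06,.15)),((292,262),(-.051,-.06,.15)),((82,238),(-.051,.06,.15))]]
d+=[(cs,B4(p),P) for p,P in [((65,228),(.055,.06,.15)),((132,127),(.055,-.06,.15)),((303,150),(-.051,-.06,.15)),((248,253),(-.051,.06,.15))]]
q=fit("disp",d,[.55,0,0])
k=T(*q,[[0,-.15,.162],[0,-.15,.128],[-.026,-.15,.118]]);print("knob px",proj(ct,k),proj(cs,k), k)
n=[(ct,B2(p),P) for p,P in [((70,302),(.05,.07,.042)),((287,338),(.05,-.07,.042)),((268,488),(-.05,-.07,.042)),((47,455),(-.05,.07,.042))]]
n+=[(cs,B4(p),P) for p,P in [((290,432),(.05,.07,.042)),((352,303),(.05,-.07,.042)),((503,327),(-.05,-.07,.042)),((465,470),(-.05,.07,.042))]]
fit("tin",n,[.4,0,-.1])
s=[(ct,B1(p),P) for p,P in [((320,376),(.04,-.038,0)),((279,498),(-.04,-.038,0)),((206,346),(.04,.034,.028)),((165,466),(-.04,.034,.028)),((117,400),(0,.046,.12))]]
s+=[(cs,B3(p),P) for p,P in [((570,188),(0,.046,.12)),((698,257),(-.04,-.018,.028)),((490,263),(.04,.034,.034)),((655,330),(-.04,.034,.034))]]
q=fit("scoop",s,[.4,.25,-.2])
g=T(*q,[[0,.046,.095]]);print(g)
im=cs
for n,c,px_,ps in (("top",ct,B1,[(281,140),(336,121),(288,188),(337,179)]),("side",cs,B3,[(237,179),(233,121),(305,176),(305,127)])):
    print(n,back(c,[px_(p) for p in ps],.015).round(4).tolist())
E
python3 fit1.py
```

```text
tray [0.5954 0.2288 0.0627] [[-0.3, 0.3], [-1.7, -0.3], [-1.6, -1.2], [-0.1, 0.4], [0.5, 0.1], [0.6, -0.4], [0.5, -0.5], [-1.6, -0.7]]
disp [ 0.5852 -0.086  -0.1079] [[-0.6, 0.8], [0.3, 0.6], [0.3, -0.3], [-0.4, -0.3], [-0.2, -0.2], [0.3, -0.7], [-0.6, -0.7], [0.0, 0.7]]
knob px [[372.80774918 206.73847965]
 [371.24057238 207.99744296]
 [369.91539472 217.29703688]] [[333.90662477 152.78748729]
 [333.82445381 164.32469236]
 [343.32525587 168.90608337]] [[ 0.56901314 -0.23508736  0.162     ]
 [ 0.56901314 -0.23508736  0.128     ]
 [ 0.54316421 -0.23228864  0.118     ]]
tin [ 0.4543 -0.0668 -0.1436] [[-0.8, -1.5], [0.9, -2.0], [-0.0, 0.7], [-1.3, 0.4], [0.1, 0.3], [-0.3, -1.8], [1.3, -0.7], [0.1, -0.0]]
scoop [ 0.4349  0.2023 -0.3037] [[0.1, 0.6], [0.1, 0.5], [-0.9, -0.5], [-1.2, 0.2], [-0.3, 0.0], [-0.1, -0.8], [-0.5, -1.2], [-0.3, -0.4], [0.6, 0.7]]
[[0.44862718 0.24623979 0.095     ]]
top [[0.6126, 0.1799, 0.015], [0.6249, 0.1452, 0.015], [0.5819, 0.1746, 0.015], [0.5877, 0.1436, 0.015]]
side [[0.6132, 0.1817, 0.015], [0.6251, 0.146, 0.015], [0.5807, 0.1742, 0.015], [0.5879, 0.1436, 0.015]]
```

```bash
cat >> h.py <<'E'
from scipy.spatial.transform import Rotation as Ro
def rel(x,y,zg,ang):
    """target grasp point (x,y,zg), jaw axis (tool y) world angle ang"""
    s=ctrl.sense();q=np.array(s["eef_rot"]);R=Ro.from_quat(q[[1,2,3,0]]).as_matrix()
    p=np.array(s["eef_pos"]);d=R.T@(np.array([x,y,zg+.003])-p)*1000
    cur=np.arctan2(R[1,1],R[0,1]);dy=np.degrees((cur-ang+np.pi)%(2*np.pi)-np.pi)
    print("t",round(s["time"],2),"dx dy dz",d.round(1),"yaw",round(dy,2),"tcp",p.round(4),"ang",round(cur,4),"F",np.array(s["contact_force"]).round(1),"op",round(s["opening"]*93,1))
E
python3 - <<'E'
from h import *
rel(.449,.246,.16,-.3037)
rel(.449,.246,.095,-.3037)
E
```

```text
t 0.3 dx dy dz [ 511.7 -692.    77.7] yaw -45.8 tcp [ 0.3043 -0.6024  0.2404] ang -1.103 F [ 0.8 -0.6 -0.2] op 92.8
t 0.3 dx dy dz [ 511.7 -692.   142.7] yaw -45.8 tcp [ 0.3043 -0.6024  0.2404] ang -1.103 F [ 0.8 -0.6 -0.2] op 92.8
```

```bash
python3 -m jog '[{"dx":29,"dy":-40,"yaw":-2},{"dx":58,"dy":-80,"yaw":-5},{"dx":88,"dy":-120,"yaw":-10},{"dx":118,"dy":-160,"yaw":-15},{"dx":148,"dy":-200,"yaw":-20},{"dx":177,"dy":-240,"yaw":-25},{"dx":207,"dy":-280,"yaw":-30},{"dx":237,"dy":-320,"yaw":-35},{"dx":266,"dy":-360,"yaw":-40},{"dx":296,"dy":-400,"yaw":-45.8}]' 93 60
python3 - <<'E'
from h import *
rel(.449,.246,.16,-.3037)
E
```

```text
t 0.3 dx dy dz [ 511.7 -692.    77.7] yaw -45.8 tcp [ 0.3043 -0.6024  0.2404] ang -1.103 F [ 0.8 -0.6 -0.2] op 92.8validation failed for argument at $[0]...
```

```bash
python3 -m jog '[{"dx":29,"dy":-40,"dz":0,"yaw":-2},{"dx":58,"dy":-80,"dz":0,"yaw":-5},{"dx":88,"dy":-120,"dz":0,"yaw":-10},{"dx":118,"dy":-160,"dz":0,"yaw":-15},{"dx":148,"dy":-200,"dz":0,"yaw":-20},{"dx":177,"dy":-240,"dz":0,"yaw":-25},{"dx":207,"dy":-280,"dz":0,"yaw":-30},{"dx":237,"dy":-320,"dz":0,"yaw":-35},{"dx":266,"dy":-360,"dz":0,"yaw":-40},{"dx":296,"dy":-400,"dz":0,"yaw":-45.8}]' 93 60; echo
python3 - <<'E'
from h import *
rel(.449,.246,.16,-.3037)
E
```

```text
time: 1.3
eef_pos: [0.3879, -0.1102, 0.2409]
eef_rot: [0.0, 0.805, 0.593, 0.0]
contact_force: [1.4, 0.3, -0.1]
opening: 1.004

t 1.3 dx dy dz [358.3 -47.1  77.8] yaw 0.18 tcp [ 0.3879 -0.1102  0.2409] ang -0.3005 F [ 1.4  0.3 -0.1] op 93.4
```

```bash
python3 -m jog '[{"dx":45,"dy":-6,"dz":10,"yaw":0},{"dx":90,"dy":-12,"dz":20,"yaw":0},{"dx":135,"dy":-18,"dz":30,"yaw":0},{"dx":180,"dy":-24,"dz":40,"yaw":0},{"dx":225,"dy":-30,"dz":50,"yaw":0},{"dx":270,"dy":-36,"dz":60,"yaw":0},{"dx":310,"dy":-41,"dz":70,"yaw":0},{"dx":340,"dy":-45,"dz":77,"yaw":0},{"dx":351,"dy":-47,"dz":77,"yaw":0},{"dx":352,"dy":-47,"dz":77,"yaw":0}]' 93 60; echo
python3 - <<'E'
from h import *
rel(.449,.246,.16,-.3037)
d=cam("top");crop(d,180,170,280,280,5,"c1.png")
d=cam("side");crop(d,220,200,420,400,3,"c2.png")
E
```

```text
time: 2.3
eef_pos: [0.4485, 0.2387, 0.1635]
eef_rot: [-0.0, 0.805, 0.593, -0.0]
contact_force: [-0.1, -0.2, -0.1]
opening: 1.001

t 2.3 dx dy dz [ 7.1 -1.6  0.5] yaw 0.1 tcp [0.4485 0.2387 0.1635] ang -0.302 F [-0.1 -0.2 -0.1] op 93.1
```

View pics/c1.png

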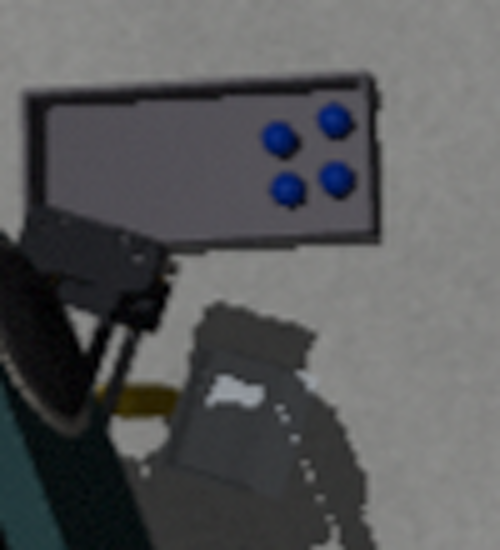

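View pics/c2.png

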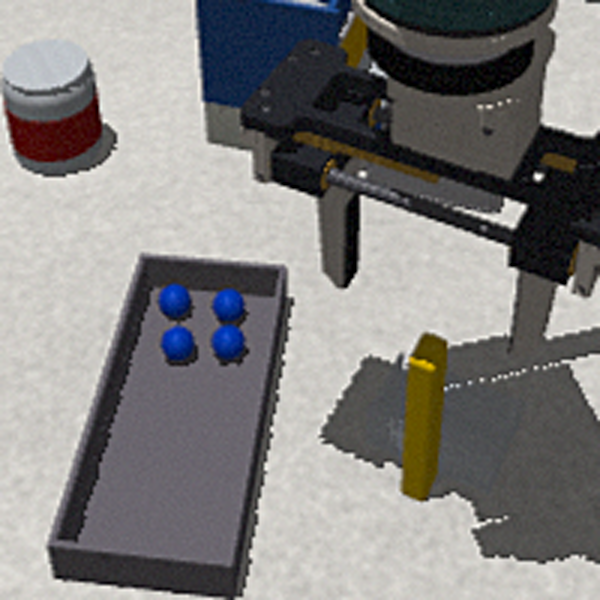

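```bash
python3 -m jog '[{"dx":4,"dy":-1.5,"dz":5,"yaw":0},{"dx":7,"dy":-1.5,"dz":15,"yaw":0},{"dx":7,"dy":-1.5,"dz":28,"yaw":0},{"dx":7,"dy":-1.5,"dz":40,"yaw":0},{"dx":7,"dy":-1.5,"dz":52,"yaw":0},{"dx":7,"dy":-1.5,"dz":60,"yaw":0},{"dx":7,"dy":-1.5,"dz":65,"yaw":0},{"dx":7,"dy":-1.5,"dz":65,"yaw":0},{"dx":7,"dy":-1.5,"dz":65,"yaw":0},{"dx":7,"dy":-1.5,"dz":65,"yaw":0}]' 93 60; echo
python3 -m jog '[{"dx":0,"dy":0,"dz":0,"yaw":0},{"dx":0,"dy":0,"dz":0,"yaw":0},{"dx":0,"dy":0,"dz":0,"yaw":0},{"dx":0,"dy":0,"dz":0,"yaw":0},{"dx":0,"dy":0,"dz":0,"yaw":0},{"dx":0,"dy":0,"dz":0,"yaw":0},{"dx":0,"dy":0,"dz":0,"yaw":0},{"dx":0,"dy":0,"dz":0,"yaw":0},{"dx":0,"dy":0,"dz":0,"yaw":0},{"dx":0,"dy":0,"dz":0,"yaw":0}]' 0 60; echo
python3 - <<'E'
from h import *
rel(.449,.246,.095,-.3037)
d=cam("side");crop(d,220,200,420,400,3,"d2.png")
E
```

```text
time: 3.4
eef_pos: [0.4495, 0.2452, 0.0992]
eef_rot: [0.0, 0.806, 0.592, 0.0]
contact_force: [0.1, 0.7, -0.6]
opening: 0.996

time: 4.4
eef_pos: [0.4493, 0.2451, 0.0987]
eef_rot: [-0.0, 0.806, 0.592, 0.0]
contact_force: [-0.3, 1.0, 0.4]
opening: 0.184

t 4.4 dx dy dz [ 0.8 -0.5  0.7] yaw 0.0 tcp [0.4493 0.2451 0.0987] ang -0.3036 F [-0.3  1.   0.4] op 17.1
```

View pics/d2.png

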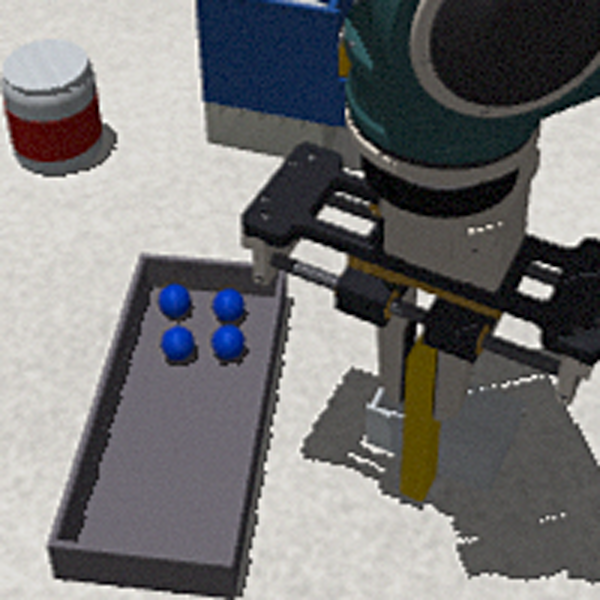

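```bash
python3 - <<'E'
from h import *
for z in (.165,.105): rel(.5913,.3097,z,.0627)
E
```

```text
t 4.45 dx dy dz [104.1 116.2 -69.4] yaw -20.99 tcp [0.4492 0.2451 0.0986] ang -0.3036 F [0.1 0.1 0.2] op 15.7
t 4.45 dx dy dz [104.1 116.3  -9.4] yaw -20.99 tcp [0.4492 0.2451 0.0986] ang -0.3036 F [0.1 0.1 0.2] op 15.7
```

```bash
python3 -m jog '[{"dx":0,"dy":0,"dz":-15,"yaw":0},{"dx":0,"dy":0,"dz":-40,"yaw":0},{"dx":8,"dy":9,"dz":-62,"yaw":-2},{"dx":26,"dy":29,"dz":-69,"yaw":-6},{"dx":48,"dy":53,"dz":-69,"yaw":-10},{"dx":70,"dy":78,"dz":-69,"yaw":-14},{"dx":88,"dy":98,"dz":-69,"yaw":-18},{"dx":100,"dy":112,"dz":-69,"yaw":-20},{"dx":104,"dy":116,"dz":-69,"yaw":-21},{"dx":104,"dy":116,"dz":-69,"yaw":-21}]' 0 60; echo
python3 - <<'E'
from h import *
rel(.5913,.3097,.105,.0627)
d=cam("side");crop(d,180,200,420,400,3,"e1.png")
E
```

```text
time: 5.45
eef_pos: [0.5911, 0.3097, 0.1679]
eef_rot: [-0.0, 0.685, 0.729, -0.0]
contact_force: [0.4, -0.5, -1.6]
opening: 0.169

t 5.45 dx dy dz [-0.   0.2 59.9] yaw -0.0 tcp [0.5911 0.3097 0.1679] ang 0.0627 F [ 0.4 -0.5 -1.6] op 15.7
```

View pics/e1.png

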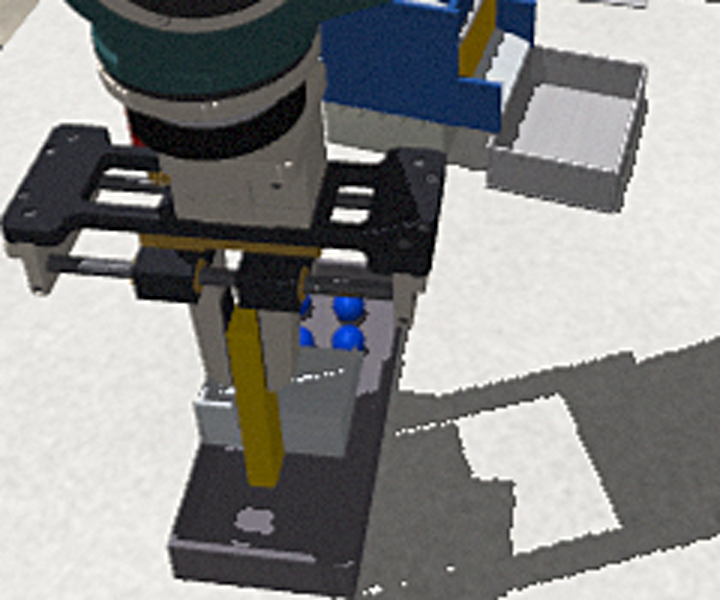

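```bash
python3 -m jog '[{"dx":0,"dy":0,"dz":8,"yaw":0},{"dx":0,"dy":0,"dz":22,"yaw":0},{"dx":0,"dy":0,"dz":36,"yaw":0},{"dx":0,"dy":0,"dz":46,"yaw":0},{"dx":0,"dy":0,"dz":53,"yaw":0},{"dx":0,"dy":0,"dz":58,"yaw":0},{"dx":0,"dy":0,"dz":61,"yaw":0},{"dx":0,"dy":0,"dz":63,"yaw":0},{"dx":0,"dy":0,"dz":64,"yaw":0},{"dx":0,"dy":0,"dz":64.5,"yaw":0}]' 0 60; echo
python3 - <<'E'
from h import *
rel(.5913,.3097,.0995,.0627)
d=cam("side");crop(d,180,200,420,400,3,"f1.png")
d=cam("top");crop(d,160,150,300,260,5,"f2.png")
E
```

```text
time: 6.5
eef_pos: [0.5912, 0.3097, 0.1034]
eef_rot: [0.0, 0.685, 0.729, 0.0]
contact_force: [0.1, -0.5, -1.3]
opening: 0.173

t 6.5 dx dy dz [0.  0.1 0.9] yaw 0.01 tcp [0.5912 0.3097 0.1034] ang 0.0629 F [ 0.1 -0.5 -1.3] op 16.1
```

View pics/f1.png

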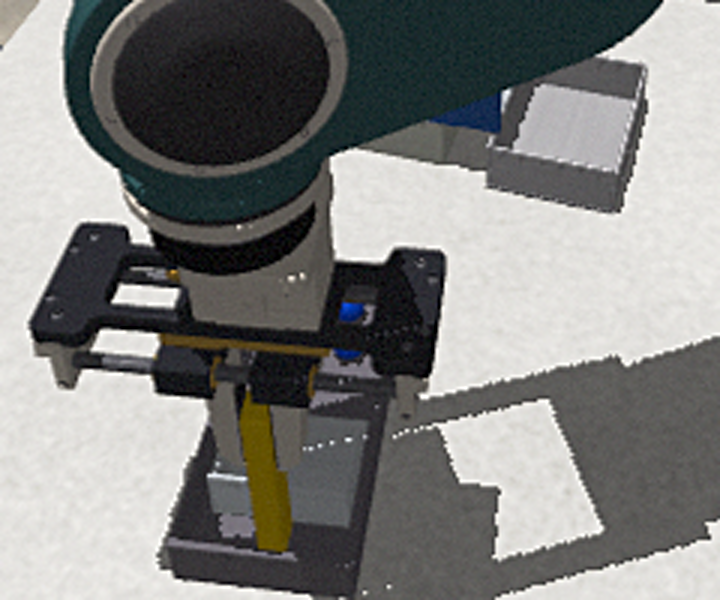

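View pics/f2.png

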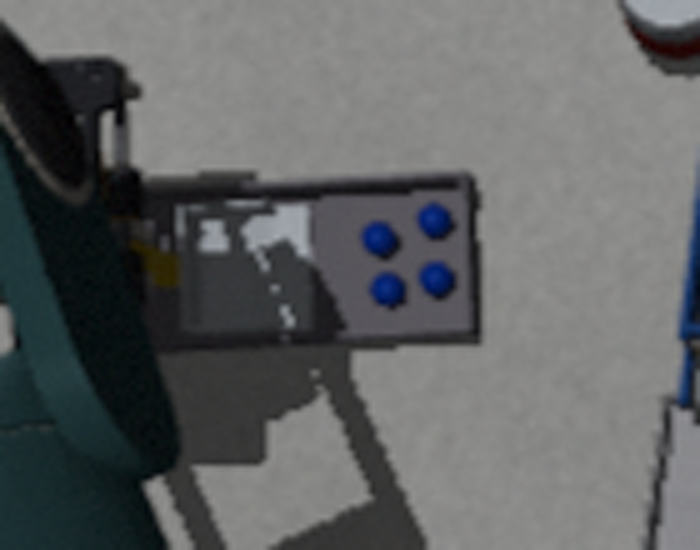

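```bash
python3 -m jog '[{"dx":0,"dy":0,"dz":0.7,"yaw":0},{"dx":0,"dy":0,"dz":1.2,"yaw":0},{"dx":-4,"dy":0,"dz":1.2,"yaw":0},{"dx":-12,"dy":0,"dz":1.2,"yaw":0},{"dx":-21,"dy":0,"dz":1.2,"yaw":0},{"dx":-30,"dy":0,"dz":1.2,"yaw":0},{"dx":-39,"dy":0,"dz":1.2,"yaw":0},{"dx":-48,"dy":0,"dz":1.2,"yaw":0},{"dx":-56,"dy":0,"dz":1.2,"yaw":0},{"dx":-64,"dy":0,"dz":1.2,"yaw":0}]' 0 60; echo
python3 - <<'E'
from h import *
rel(.5913,.3097,.0995,.0627)
d=cam("top");crop(d,160,150,300,260,5,"g2.png")
E
```

```text
time: 7.6
eef_pos: [0.5954, 0.2454, 0.1027]
eef_rot: [0.0, 0.685, 0.729, 0.001]
contact_force: [0.6, 4.2, 4.9]
opening: 0.169

t 7.6 dx dy dz [64.4 -0.1  0.3] yaw 0.01 tcp [0.5954 0.2454 0.1027] ang 0.0628 F [0.6 4.2 4.9] op 15.8
```

View pics/g2.png

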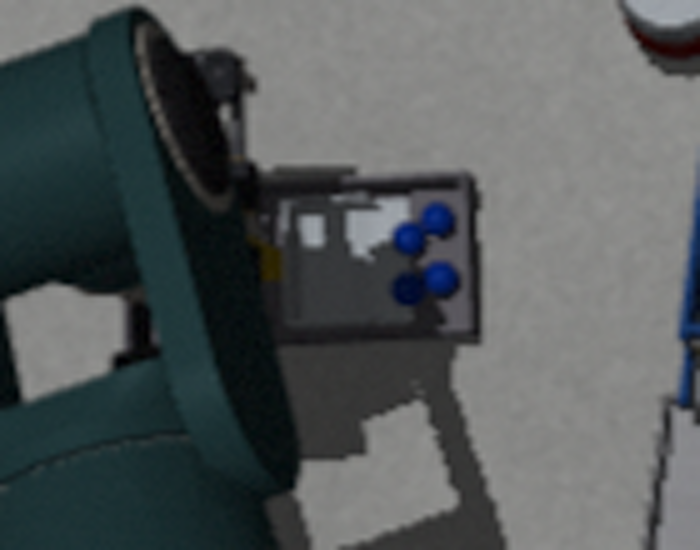

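```bash
python3 -m jog '[{"dx":-4,"dy":0,"dz":0,"yaw":0},{"dx":-9,"dy":0,"dz":0,"yaw":0},{"dx":-14,"dy":0,"dz":0,"yaw":0},{"dx":-18,"dy":0,"dz":0,"yaw":0},{"dx":-22,"dy":0,"dz":0,"yaw":0},{"dx":-26,"dy":0,"dz":0,"yaw":0},{"dx":-29,"dy":0,"dz":0,"yaw":0},{"dx":-32,"dy":0,"dz":0,"yaw":0},{"dx":-34,"dy":0,"dz":0,"yaw":0},{"dx":-34,"dy":0,"dz":0,"yaw":0}]' 0 60; echo
python3 - <<'E'
from h import *
rel(.5913,.3097,.0995,.0627)
d=cam("top");crop(d,160,150,300,260,5,"g3.png")
E
```

```text
time: 8.65
eef_pos: [0.5976, 0.2118, 0.1027]
eef_rot: [0.0, 0.685, 0.729, 0.001]
contact_force: [1.7, 3.3, 6.5]
opening: 0.169

t 8.65 dx dy dz [98.1 -0.1  0.2] yaw 0.0 tcp [0.5976 0.2118 0.1027] ang 0.0628 F [1.7 3.3 6.5] op 15.7
```

View pics/g3.png

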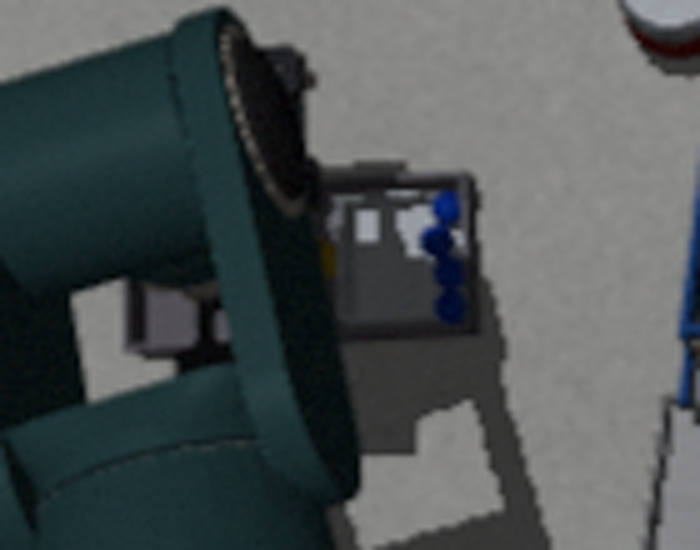

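```bash
python3 -m jog '[{"dx":0,"dy":0,"dz":-6,"yaw":0},{"dx":0,"dy":0,"dz":-15,"yaw":0},{"dx":0,"dy":0,"dz":-25,"yaw":0},{"dx":0,"dy":0,"dz":-34,"yaw":0},{"dx":-4,"dy":0,"dz":-37,"yaw":0},{"dx":-10,"dy":0,"dz":-36,"yaw":0},{"dx":-11,"dy":0,"dz":-32,"yaw":0},{"dx":-11,"dy":0,"dz":-28,"yaw":0},{"dx":-11,"dy":0,"dz":-24,"yaw":0},{"dx":-11,"dy":0,"dz":-21,"yaw":0}]' 0 60; echo
python3 - <<'E'
from h import *
rel(.5913,.3097,.0995,.0627)
d=cam("top");crop(d,160,150,300,260,5,"g4.png")
d=cam("side");crop(d,180,200,420,400,3,"g5.png")
E
```

```text
time: 9.7
eef_pos: [0.5986, 0.2029, 0.126]
eef_rot: [-0.0, 0.684, 0.729, 0.003]
contact_force: [-7.0, 17.0, 31.3]
opening: 0.169

t 9.7 dx dy dz [107.   -0.6  23.9] yaw 0.04 tcp [0.5986 0.2029 0.126 ] ang 0.0633 F [-7.  17.  31.3] op 15.7
```

View pics/g4.png

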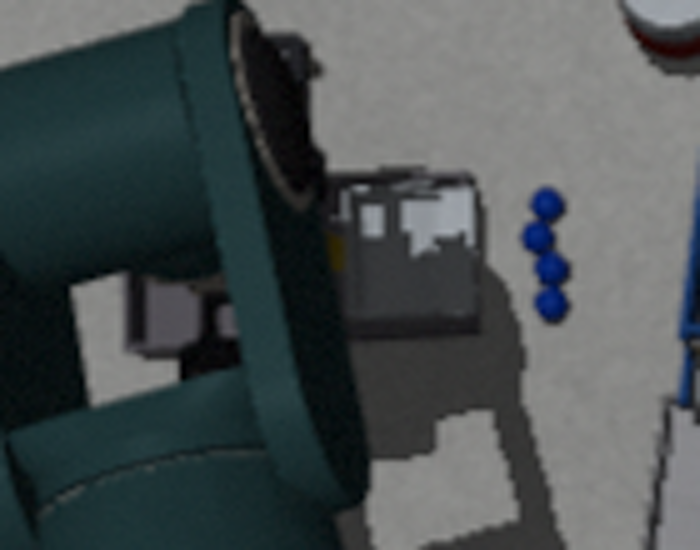

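View pics/g5.png

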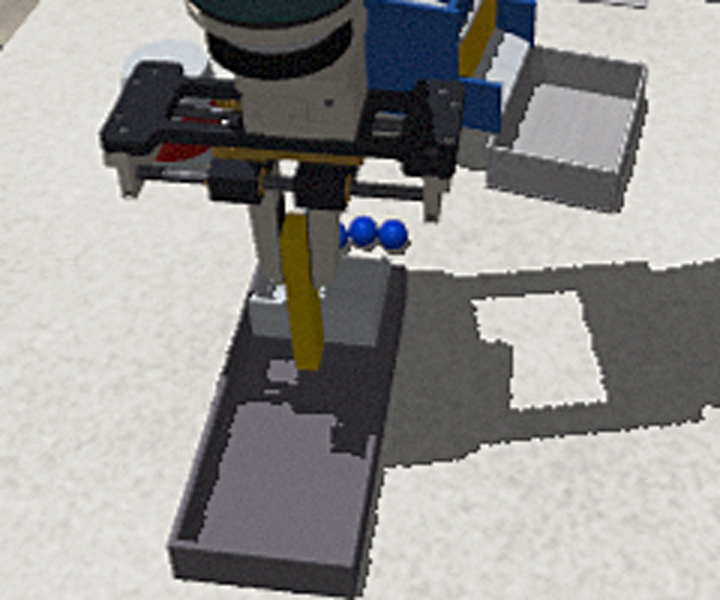

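```bash
cat > beads.py <<'E'
from h import *
def beads(n,z=.011):
    d=cam(n);im=d["img"].astype(int)
    hsv=cv2.cvtColor(d["img"],cv2.COLOR_RGB2HSV)
    return d,hsv
def find(n,z=.011):
    d=cam(n);t=ctrl.sense()["time"]
    b=models.boxes_of(n,"bead0")
    out=[(back(d,[q["location"]],z)[0][:2].round(4).tolist(),round(q["confidence"],2),np.round(q["location"],1).tolist()) for q in b if q["confidence"]>.2]
    print(n,t);[print("  ",o) for o in out]
    return d
if __name__=="__main__":
    find("top");find("side")
    d=find("top");crop(d,160,150,300,260,5,"h4.png")
E
python3 beads.py
```

```text
top 9.85
side 9.95
top 10.05
   ([0.6058, 0.1589], 0.64, [242.6, 199.9])
```

View pics/h4.png

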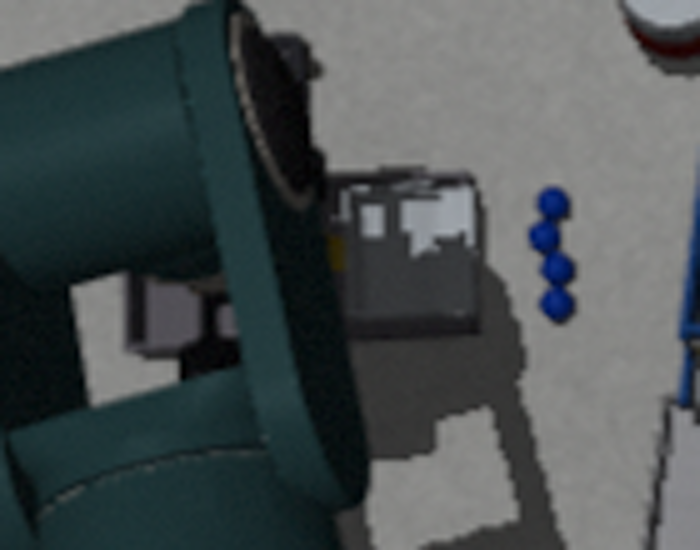

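```bash
cat > seg.py <<'E'
from h import *
def seg(d,u0=160,v0=150,u1=300,v1=260):
    im=d["img"][v0:v1,u0:u1]
    im=cv2.resize(im,None,fx=4,fy=4,interpolation=cv2.INTER_CUBIC)
    h=cv2.cvtColor(im,cv2.COLOR_RGB2HSV)
    m=((h[...,0]>105)&(h[...,0]<130)&(h[...,1]>180)).astype(np.uint8)
    return im,m
def centers(d,z=.011,**k):
    im,m=seg(d,**k)
    dt=cv2.distanceTransform(m,cv2.DIST_L2,5)
    out=[]
    pk=(dt==cv2.dilate(dt,np.ones((15,15))))&(dt>7)
    n,l,s,c=cv2.connectedComponentsWithStats(pk.astype(np.uint8))
    for p in c[1:]:
        uv=(p+.5)/4-.5+[k.get("u0",160),k.get("v0",150)]
        out.append(np.r_[uv,back(d,[uv],z)[0][:2]])
    return np.array(out)
if __name__=="__main__":
    for n,k in (("top",{}),("side",dict(u0=150,v0=180,u1=420,v1=400))):
        d=cam(n);print(n,ctrl.sense()["time"]);print(centers(d,**k).round(4))
    for nm in ("paint_can","brush_pot"):
        pass
    d=cam("top");print("can",back(d,[[295,150]],.085))
E
python3 seg.py
python3 - <<'E'
from seg import *
for f in ("g4","h4"):
    im=cv2.imread(f"pics/{f}.png")[:,:,::-1]
    h=cv2.cvtColor(np.ascontiguousarray(im),cv2.COLOR_RGB2HSV)
    m=((h[...,0]>105)&(h[...,0]<130)&(h[...,1]>180)).astype(np.uint8)
    m[:, :500]=0; m[:,650:]=0
    print(f,np.argwhere(m).mean(0),m.sum())
E
```

```text
top 10.15
[[ 2.702500e+02  1.902500e+02  6.371000e-01  7.120000e-02]
 [ 2.686250e+02  1.971250e+02  6.149000e-01  7.600000e-02]
 [ 2.710417e+02  2.034583e+02  5.946000e-01  6.790000e-02]
 [ 2.993750e+02  2.061250e+02  5.864000e-01 -2.240000e-02]
 [ 2.708750e+02  2.103750e+02  5.725000e-01  6.810000e-02]]
side 10.2
[[ 3.39375e+02  1.79625e+02  5.69400e-01 -3.53300e-01]
 [ 1.64125e+02  1.97125e+02  1.05320e+00 -1.76200e-01]
 [ 3.31250e+02  1.98125e+02  5.77700e-01 -2.48700e-01]
 [ 1.49625e+02  2.00500e+02  1.08550e+00 -1.53300e-01]
 [ 1.65875e+02  2.00625e+02  1.03910e+00 -1.60200e-01]
 [ 1.70375e+02  2.00875e+02  1.02570e+00 -1.61100e-01]
 [ 3.31125e+02  2.02875e+02  5.74300e-01 -2.25000e-01]
 [ 1.61125e+02  2.04125e+02  1.04360e+00 -1.41700e-01]
 [ 1.73375e+02  2.05125e+02  1.00700e+00 -1.42700e-01]
 [ 1.67125e+02  2.07125e+02  1.01950e+00 -1.30700e-01]
 [ 1.49625e+02  2.08625e+02  1.06400e+00 -1.16100e-01]
 [ 1.63375e+02  2.08875e+02  1.02560e+00 -1.21200e-01]
 [ 1.74875e+02  2.08625e+02  9.94600e-01 -1.27500e-01]
 [ 1.56875e+02  2.09625e+02  1.04160e+00 -1.14900e-01]
 [ 1.71125e+02  2.11875e+02  9.97300e-01 -1.11500e-01]
 [ 1.63625e+02  2.13875e+02  1.01300e+00 -9.94000e-02]
 [ 1.65625e+02  2.14875e+02  1.00530e+00 -9.60000e-02]
 [ 1.58125e+02  2.16125e+02  1.02250e+00 -8.74000e-02]
 [ 1.57875e+02  2.19125e+02  1.01620e+00 -7.48000e-02]
 [ 1.49625e+02  2.21875e+02  1.03160e+00 -5.99000e-02]
 [ 3.17125e+02  2.24375e+02  5.94400e-01 -1.21700e-01]
 [ 1.49625e+02  2.49375e+02  9.73000e-01  4.15000e-02]
 [ 3.00625e+02  2.75625e+02  5.95600e-01  6.65000e-02]
 [ 3.10625e+02  2.77250e+02  5.72900e-01  6.77000e-02]]
can [[ 0.74918648 -0.01210914  0.085     ]]
g4 [254.91579341 546.97791916] 2672
h4 [254.15116279 553.0243811 ] 2666
```

```bash
python3 - <<'E'
from h import *
for z in (.17,.0957): rel(.455,.071,z,1.571)
E
```

```text
t 10.25 dx dy dz [-122.3 -151.5  -48.2] yaw -86.37 tcp [0.5986 0.2029 0.1258] ang 0.0635 F [-4.8 13.6 24.3] op 15.6
t 10.25 dx dy dz [-122.6 -151.7   26.1] yaw -86.37 tcp [0.5986 0.2029 0.1258] ang 0.0635 F [-4.8 13.6 24.3] op 15.6
```

```bash
python3 -m jog '[{"dx":0,"dy":0,"dz":-25,"yaw":0},{"dx":0,"dy":-8,"dz":-50,"yaw":-8},{"dx":-10,"dy":-25,"dz":-52,"yaw":-16},{"dx":-25,"dy":-45,"dz":-52,"yaw":-24},{"dx":-45,"dy":-68,"dz":-52,"yaw":-32},{"dx":-65,"dy":-90,"dz":-52,"yaw":-40},{"dx":-85,"dy":-112,"dz":-52,"yaw":-48},{"dx":-103,"dy":-132,"dz":-52,"yaw":-56},{"dx":-116,"dy":-146,"dz":-52,"yaw":-64},{"dx":-122,"dy":-152,"dz":-52,"yaw":-72}]' 0 60; echo
python3 - <<'E'
from h import *
for z in (.17,.0957): rel(.455,.071,z,1.571)
d=cam("side");crop(d,220,180,420,380,3,"i1.png")
E
```

```text
time: 11.25
eef_pos: [0.4528, 0.0686, 0.1744]
eef_rot: [-0.0, 0.123, 0.992, -0.0]
contact_force: [0.6, 0.0, -0.8]
opening: 0.168

t 11.25 dx dy dz [-1.6  2.9  1.4] yaw -14.13 tcp [0.4528 0.0686 0.1744] ang 1.3245 F [ 0.6  0.  -0.8] op 15.6
t 11.25 dx dy dz [-1.6  2.9 75.7] yaw -14.13 tcp [0.4528 0.0686 0.1744] ang 1.3245 F [ 0.6  0.  -0.8] op 15.6
```

View pics/i1.png

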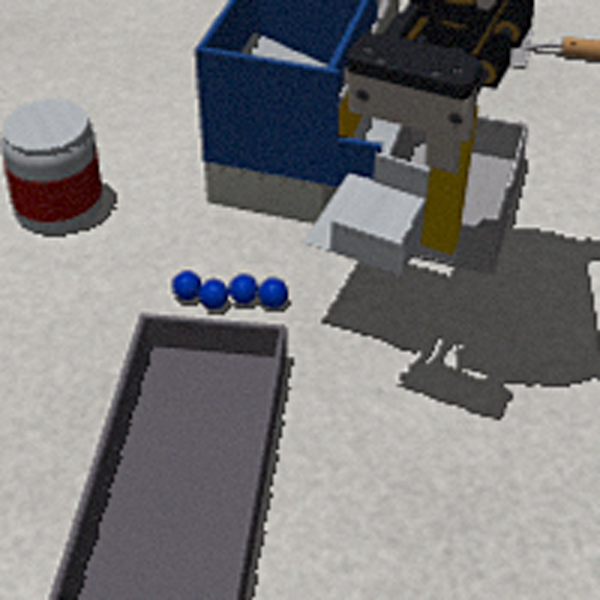

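```bash
python3 -m jog '[{"dx":-1,"dy":2,"dz":5,"yaw":-7},{"dx":-1.6,"dy":3,"dz":18,"yaw":-14},{"dx":-1.6,"dy":3,"dz":32,"yaw":-14.1},{"dx":-1.6,"dy":3,"dz":46,"yaw":-14.1},{"dx":-1.6,"dy":3,"dz":58,"yaw":-14.1},{"dx":-1.6,"dy":3,"dz":66,"yaw":-14.1},{"dx":-1.6,"dy":3,"dz":71,"yaw":-14.1},{"dx":-1.6,"dy":3,"dz":74,"yaw":-14.1},{"dx":-1.6,"dy":3,"dz":76,"yaw":-14.1},{"dx":-1.6,"dy":3,"dz":77,"yaw":-14.1}]' 0 15; echo
python3 - <<'E'
from h import *
rel(.455,.071,.0957,1.571)
d=cam("side");crop(d,220,180,420,380,3,"i2.png")
E
```

```text
time: 12.3
eef_pos: [0.4563, 0.0721, 0.0982]
eef_rot: [0.0, 0.003, 1.0, 0.0]
contact_force: [-0.3, 0.2, 4.1]
opening: 0.17

t 12.3 dx dy dz [ 1.3 -1.1 -0.5] yaw -0.32 tcp [0.4563 0.0721 0.0982] ang 1.5654 F [-0.3  0.2  4.1] op 15.8
```

View pics/i2.png

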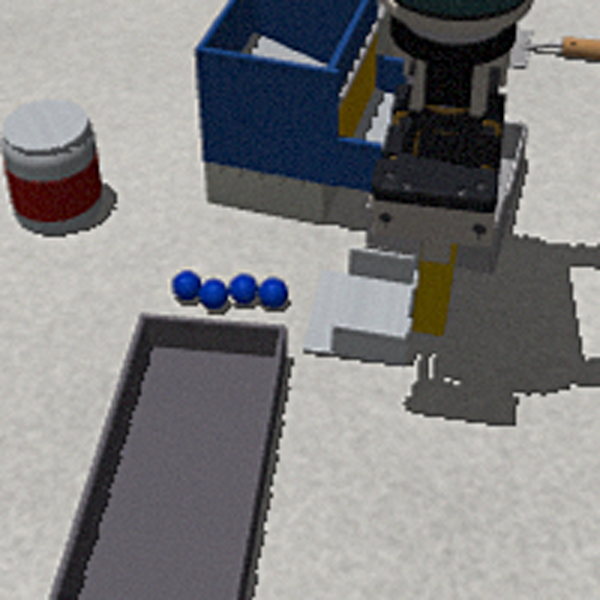

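```bash
python3 - <<'E'
from seg import *
d=cam("side")
print(back(d,[[320,296.5],[326,269.5]],0).round(4))
print(back(d,[[220+140/3,180+315/3],[220+286/3,180+327/3]],.032).round(4))
print(centers(d,u0=250,v0=260,u1=325,v1=290).round(4))
E
```

```text
[[0.5447 0.1089 0.    ]
 [0.5458 0.0269 0.    ]]
[[0.6535 0.1256 0.032 ]
 [0.552  0.1195 0.032 ]]
[[2.81875e+02 2.74625e+02 6.37100e-01 7.05000e-02]
 [3.00625e+02 2.75875e+02 5.95500e-01 6.72000e-02]
 [3.10625e+02 2.77250e+02 5.72900e-01 6.77000e-02]
 [2.90625e+02 2.77875e+02 6.15700e-01 7.69000e-02]]
```

```bash
python3 -m jog '[{"dx":0,"dy":0,"dz":0,"yaw":0},{"dx":-6,"dy":0,"dz":0,"yaw":0},{"dx":-32,"dy":0,"dz":0,"yaw":0},{"dx":-62,"dy":0,"dz":0,"yaw":0},{"dx":-88,"dy":0,"dz":0,"yaw":0},{"dx":-110,"dy":0,"dz":0,"yaw":0},{"dx":-127,"dy":0,"dz":0,"yaw":0},{"dx":-139,"dy":0,"dz":0,"yaw":0},{"dx":-146,"dy":0,"dz":0,"yaw":0},{"dx":-149,"dy":0,"dz":0,"yaw":0}]' 0 60; echo
python3 - <<'E'
from h import *
rel(.455,.071,.0957,1.571)
d=cam("side");crop(d,220,180,420,380,3,"j2.png")
E
```

```text
time: 13.4
eef_pos: [0.606, 0.0713, 0.0981]
eef_rot: [-0.0, 0.003, 1.0, 0.0]
contact_force: [-4.0, 0.2, 6.3]
opening: 0.167

t 13.4 dx dy dz [151.   -1.1  -0.5] yaw -0.31 tcp [0.606  0.0713 0.0981] ang 1.5655 F [-4.   0.2  6.3] op 15.6
```

View pics/j2.png

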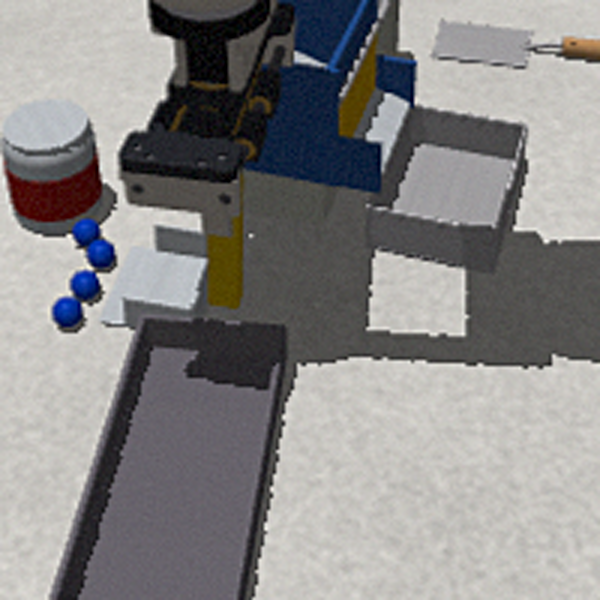

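```bash
python3 - <<'E'
from seg import *
for i in range(2):
    d=cam("side");print(ctrl.sense()["time"],centers(d,u0=220,v0=240,u1=260,v1=300).round(4).tolist())
d=cam("top");print(ctrl.sense()["time"],centers(d,u0=230,v0=120,u1=320,v1=220).round(4).tolist())
crop(d,200,100,340,220,5,"k1.png")
E
```

```text
13.5 [[247.625, 256.375, 0.7317, 0.0259], [252.375, 263.875, 0.7126, 0.0484], [247.625, 274.625, 0.712, 0.0832], [240.875, 283.625, 0.7174, 0.1118]]
13.55 [[247.375, 256.5, 0.7322, 0.0264], [252.125, 263.875, 0.7132, 0.0485], [247.625, 274.625, 0.712, 0.0832], [239.875, 283.875, 0.7193, 0.1129]]
13.6 [[284.375, 160.875, 0.7327, 0.0274]]
```

View pics/k1.png

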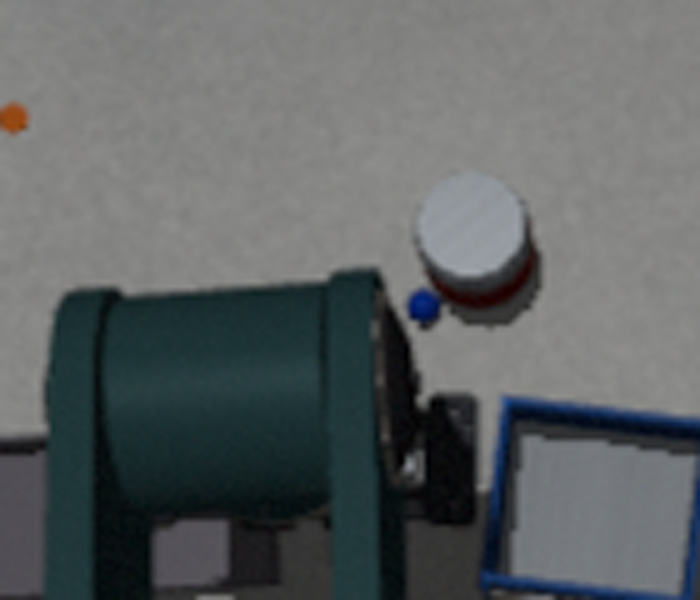

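```bash
python3 - <<'E'
from h import *
rel(.815,.169,.20,-.849)
E
```

```text
t 13.6 dx dy dz [-208.8   98.8 -104.6] yaw 138.35 tcp [0.6058 0.0713 0.0982] ang 1.5656 F [1.8 0.  2. ] op 16.0
```

```bash
python3 -m jog '[{"dx":0,"dy":0,"dz":-25,"yaw":0},{"dx":0,"dy":0,"dz":-60,"yaw":0},{"dx":-5,"dy":10,"dz":-95,"yaw":0},{"dx":-30,"dy":35,"dz":-105,"yaw":4},{"dx":-65,"dy":60,"dz":-105,"yaw":12},{"dx":-105,"dy":80,"dz":-105,"yaw":20},{"dx":-145,"dy":95,"dz":-105,"yaw":28},{"dx":-180,"dy":99,"dz":-105,"yaw":36},{"dx":-202,"dy":99,"dz":-105,"yaw":44},{"dx":-208,"dy":99,"dz":-105,"yaw":52}]' 0 60; echo
python3 -m jog '[{"dx":0,"dy":0,"dz":0,"yaw":8},{"dx":0,"dy":0,"dz":0,"yaw":16},{"dx":0,"dy":0,"dz":0,"yaw":24},{"dx":0,"dy":0,"dz":0,"yaw":32},{"dx":0,"dy":0,"dz":0,"yaw":40},{"dx":0,"dy":0,"dz":0,"yaw":48},{"dx":0,"dy":0,"dz":0,"yaw":56},{"dx":0,"dy":0,"dz":0,"yaw":64},{"dx":0,"dy":0,"dz":0,"yaw":72},{"dx":0,"dy":0,"dz":0,"yaw":80}]' 0 60; echo
python3 - <<'E'
from seg import *
rel(.815,.169,.0957,-.849)
d=cam("side");print(centers(d,u0=200,v0=240,u1=270,v1=300).round(4).tolist());crop(d,150,180,350,380,3,"l1.png")
d=cam("top");print(centers(d,u0=230,v0=120,u1=300,v1=185).round(4).tolist())
crop(d,200,100,340,220,5,"l2.png")
E
```

```text
time: 14.6
eef_pos: [0.8154, 0.1692, 0.2009]
eef_rot: [-0.001, 0.443, 0.896, -0.0]
contact_force: [-0.2, -1.0, -0.6]
opening: 0.17

time: 15.6
eef_pos: [0.8137, 0.1692, 0.2023]
eef_rot: [-0.0, 0.916, 0.402, -0.0]
contact_force: [-1.1, -1.2, -1.4]
opening: 0.169

t 15.6 dx dy dz [  0.8   1.2 103.6] yaw 6.02 tcp [0.8137 0.1692 0.2023] ang -0.744 F [-1.1 -1.2 -1.4] op 15.7
[[246.875, 256.125, 0.7337, 0.0253], [251.875, 263.75, 0.7139, 0.0482], [247.625, 274.625, 0.712, 0.0832], [239.375, 283.875, 0.7203, 0.113]]
[[284.25, 160.875, 0.7327, 0.0278], [257.375, 164.625, 0.7203, 0.1142], [277.25, 166.75, 0.7134, 0.05], [266.625, 167.125, 0.7121, 0.0842]]
```

View pics/l1.png

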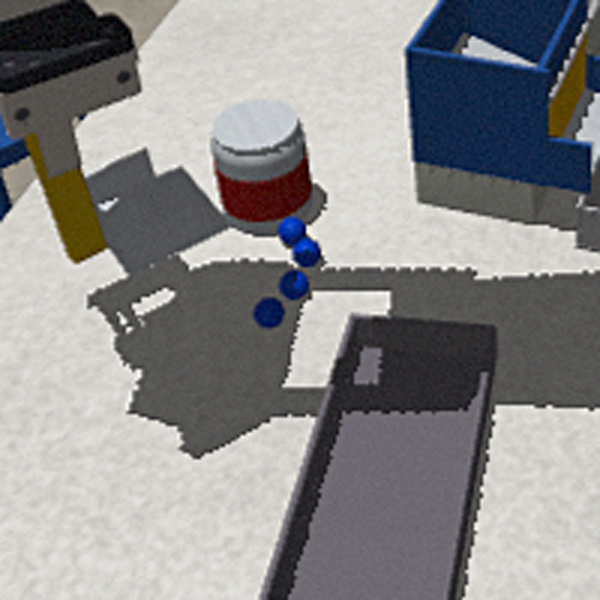

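View pics/l2.png

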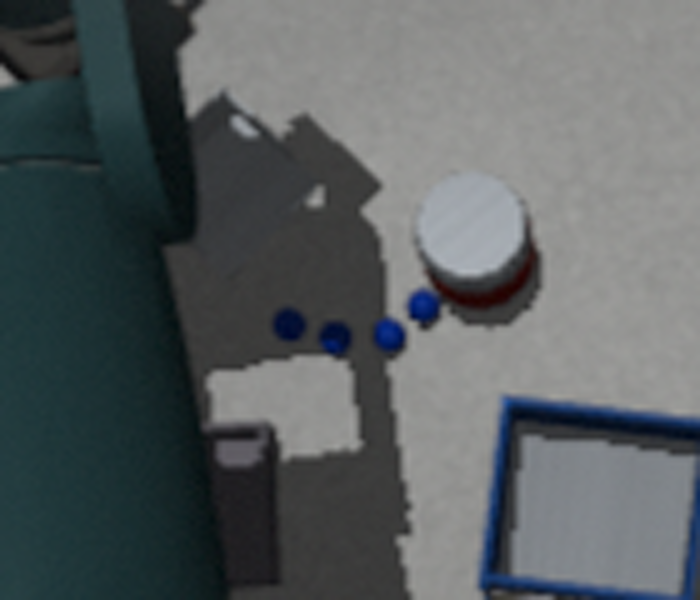

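```bash
python3 -m jog '[{"dx":0,"dy":0,"dz":10,"yaw":3},{"dx":0.8,"dy":1.2,"dz":28,"yaw":6},{"dx":0.8,"dy":1.2,"dz":50,"yaw":6},{"dx":0.8,"dy":1.2,"dz":70,"yaw":6},{"dx":0.8,"dy":1.2,"dz":86,"yaw":6},{"dx":0.8,"dy":1.2,"dz":96,"yaw":6},{"dx":0.8,"dy":1.2,"dz":101,"yaw":6},{"dx":0.8,"dy":1.2,"dz":103.5,"yaw":6},{"dx":0.8,"dy":1.2,"dz":104.5,"yaw":6},{"dx":0.8,"dy":1.2,"dz":104.5,"yaw":6}]' 0 60; echo
python3 -m jog '[{"dx":-3,"dy":0,"dz":0,"yaw":0},{"dx":-9,"dy":0,"dz":0,"yaw":0},{"dx":-18,"dy":0,"dz":0,"yaw":0},{"dx":-28,"dy":0,"dz":0,"yaw":0},{"dx":-39,"dy":0,"dz":0,"yaw":0},{"dx":-51,"dy":0,"dz":0,"yaw":0},{"dx":-63,"dy":0,"dz":0,"yaw":0},{"dx":-75,"dy":0,"dz":0,"yaw":0},{"dx":-87,"dy":0,"dz":0,"yaw":0},{"dx":-98,"dy":0,"dz":0,"yaw":0}]' 0 60; echo
python3 - <<'E'
from seg import *
rel(.815,.169,.0957,-.849)
d=cam("side");print(centers(d,u0=200,v0=220,u1=290,v1=300).round(4).tolist());crop(d,150,160,350,360,3,"m1.png")
d=cam("top");print(centers(d,u0=230,v0=120,u1=300,v1=215).round(4).tolist())
crop(d,200,100,340,220,5,"m2.png")
E
```

```text
time: 16.7
eef_pos: [0.8153, 0.1691, 0.0992]
eef_rot: [0.0, 0.934, 0.356, 0.0]
contact_force: [-0.6, 0.3, -0.2]
opening: 0.168

time: 17.7
eef_pos: [0.7411, 0.1031, 0.0985]
eef_rot: [0.0, 0.935, 0.356, 0.0]
contact_force: [0.5, -0.4, 0.0]
opening: 0.169

t 17.7 dx dy dz [99.  -0.1 -0.2] yaw 0.34 tcp [0.7411 0.1031 0.0985] ang -0.8431 F [ 0.5 -0.4  0. ] op 15.7
[[289.375, 219.625, 0.6703, -0.1299], [267.375, 257.875, 0.6846, 0.0231], [272.125, 264.125, 0.6678, 0.0416], [277.375, 270.875, 0.6501, 0.0607]]
[[284.375, 160.875, 0.7327, 0.0274], [286.375, 176.625, 0.6813, 0.0202], [280.625, 181.875, 0.6642, 0.0384], [274.125, 187.375, 0.6464, 0.059], [299.375, 206.875, 0.584, -0.0224]]
```

View pics/m1.png

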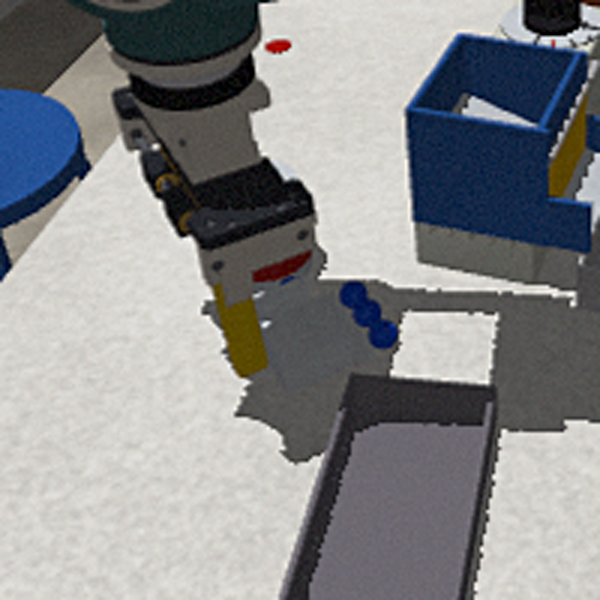

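View pics/m2.png

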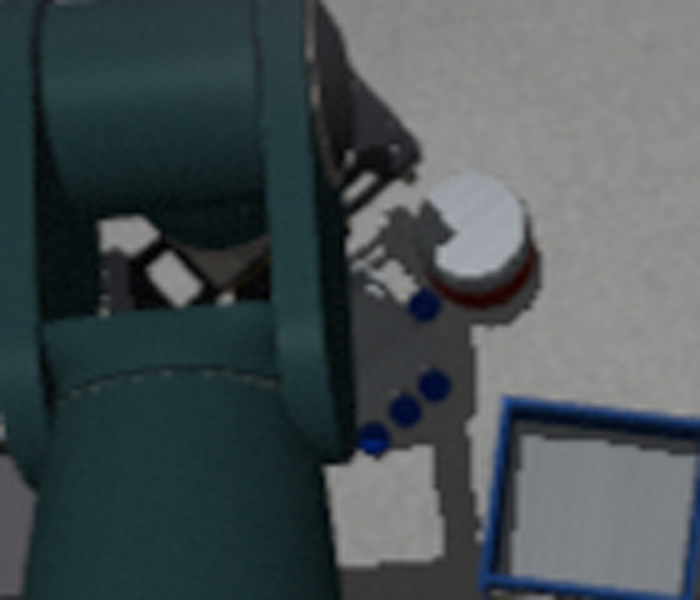

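```bash
python3 - <<'E'
from h import *
rel(.690,.054,.0957,-1.047)
E
```

```text
t 17.8 dx dy dz [-70.6   2.5   0. ] yaw 11.65 tcp [0.7411 0.1028 0.0987] ang -0.8436 F [ 0.4  0.4 -1.1] op 15.6
```

```bash
python3 -m jog '[{"dx":-3,"dy":0,"dz":0.8,"yaw":1},{"dx":-9,"dy":0,"dz":1,"yaw":3},{"dx":-17,"dy":0,"dz":1,"yaw":5},{"dx":-26,"dy":0.5,"dz":1,"yaw":7},{"dx":-36,"dy":1,"dz":1,"yaw":9},{"dx":-45,"dy":1.5,"dz":1,"yaw":11},{"dx":-53,"dy":2,"dz":1,"yaw":11.6},{"dx":-60,"dy":2.5,"dz":1,"yaw":11.6},{"dx":-66,"dy":2.5,"dz":1,"yaw":11.6},{"dx":-69,"dy":2.5,"dz":1,"yaw":11.6}]' 0 60; echo
python3 - <<'E'
from seg import *
rel(.690,.054,.0957,-1.047)
d=cam("side");print(centers(d,u0=220,v0=220,u1=330,v1=300).round(4).tolist());crop(d,150,160,350,360,3,"n1.png")
d=cam("top");print(centers(d,u0=230,v0=120,u1=300,v1=225).round(4).tolist())
crop(d,200,100,340,220,5,"n2.png")
E
```

```text
time: 18.8
eef_pos: [0.692, 0.0557, 0.0981]
eef_rot: [0.0, 0.966, 0.259, 0.001]
contact_force: [3.2, 2.1, 5.0]
opening: 0.17

t 18.8 dx dy dz [-2.6  0.4 -0.6] yaw 0.02 tcp [0.692  0.0557 0.0981] ang -1.0466 F [3.2 2.1 5. ] op 15.8
[[296.625, 249.125, 0.6245, -0.0183], [300.125, 255.125, 0.6116, 0.0011], [247.125, 255.875, 0.7334, 0.0244], [302.375, 259.875, 0.6028, 0.0162], [303.625, 264.375, 0.5968, 0.0304]]
[[299.375, 194.125, 0.6248, -0.022], [291.875, 198.625, 0.6103, 0.0018]]
```

View pics/n1.png

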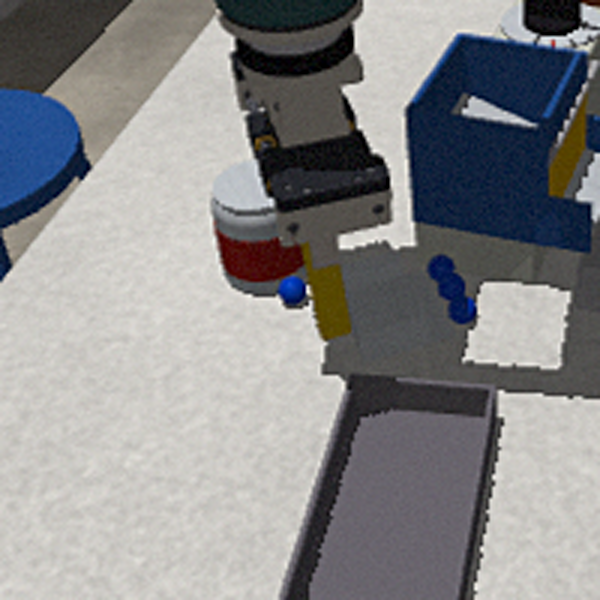

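View pics/n2.png

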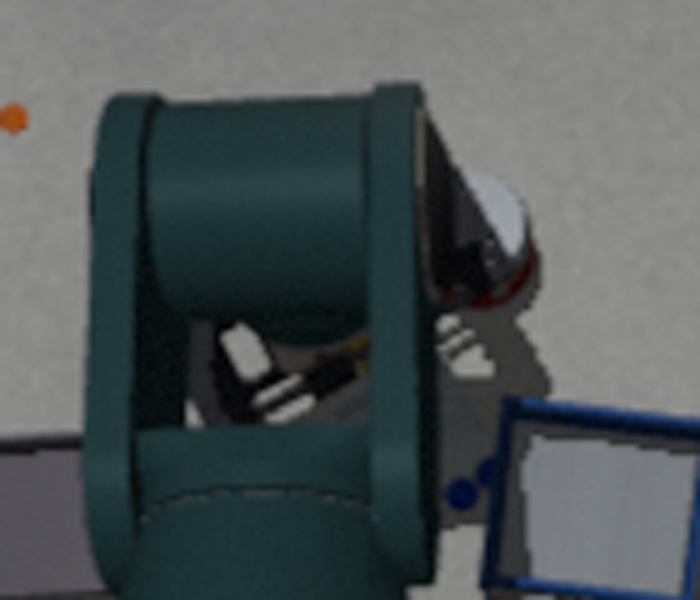

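```bash
python3 - <<'E'
from h import *
s=ctrl.sense();q=np.array(s["eef_rot"]);R=Ro.from_quat(q[[1,2,3,0]]).as_matrix();p=np.array(s["eef_pos"])
for k in np.linspace(0,1,10)[1:]:
    ph=np.radians(-150+k*53.8);P=np.array([.639,-.021])+min(1,2*k)*np.array([.003,.013])
    g=P+.04*np.array([np.sin(ph),-np.cos(ph)])-.084*np.array([np.cos(ph),np.sin(ph)])
    d=R.T@(np.r_[g,p[2]]-p)*1000
    print(g.round(4),d.round(1)[:2],round(-k*53.8,1))
E
```

```text
[0.6841 0.0636] [ -2.7 -10.9] -6.0
[0.6761 0.0707] [ -6.2 -21. ] -12.0
[0.6676 0.0768] [-10.4 -30.6] -17.9
[0.6588 0.082 ] [-15.4 -39.5] -23.9
[0.6495 0.0847] [-22.1 -46.5] -29.9
[0.6398 0.085 ] [-30.3 -51.6] -35.9
[0.6302 0.0843] [-39.1 -55.8] -41.8
[0.6206 0.0825] [-48.2 -59.1] -47.8
[0.6113 0.0798] [-57.6 -61.4] -53.8
```

```bash
python3 -m jog '[{"dx":-2.7,"dy":-10.9,"dz":0,"yaw":-6},{"dx":-6.2,"dy":-21,"dz":0,"yaw":-12},{"dx":-10.4,"dy":-30.6,"dz":0,"yaw":-18},{"dx":-15.4,"dy":-39.5,"dz":0,"yaw":-24},{"dx":-22.1,"dy":-46.5,"dz":0,"yaw":-30},{"dx":-30.3,"dy":-51.6,"dz":0,"yaw":-36},{"dx":-39.1,"dy":-55.8,"dz":0,"yaw":-42},{"dx":-48.2,"dy":-59.1,"dz":0,"yaw":-48},{"dx":-57.6,"dy":-61.4,"dz":0,"yaw":-53.8},{"dx":-57.6,"dy":-61.4,"dz":0,"yaw":-53.8}]' 0 60; echo
python3 - <<'E'
from seg import *
rel(.611,.080,.0957,-.108)
d=cam("side");print(centers(d,u0=220,v0=220,u1=330,v1=300).round(4).tolist());crop(d,190,160,390,360,3,"o1.png")
d=cam("top");print(centers(d,u0=230,v0=120,u1=300,v1=225).round(4).tolist())
crop(d,200,100,340,220,5,"o2.png")
E
```

```text
time: 19.9
eef_pos: [0.6106, 0.0798, 0.0981]
eef_rot: [0.0, 0.743, 0.67, 0.0]
contact_force: [-3.8, -0.1, 9.6]
opening: 0.171

t 19.9 dx dy dz [ 0.2  0.4 -0.6] yaw 0.25 tcp [0.6106 0.0798 0.0981] ang -0.1037 F [-3.8 -0.1  9.6] op 15.9
[[306.125, 251.375, 0.6005, -0.0141], [319.125, 252.625, 0.5693, -0.0149], [247.125, 256.125, 0.7332, 0.0252]]
[[284.375, 160.875, 0.7327, 0.0274], [299.375, 194.625, 0.6232, -0.022], [299.375, 200.625, 0.604, -0.0222], [295.875, 210.875, 0.5712, -0.0114]]
```

View pics/o1.png

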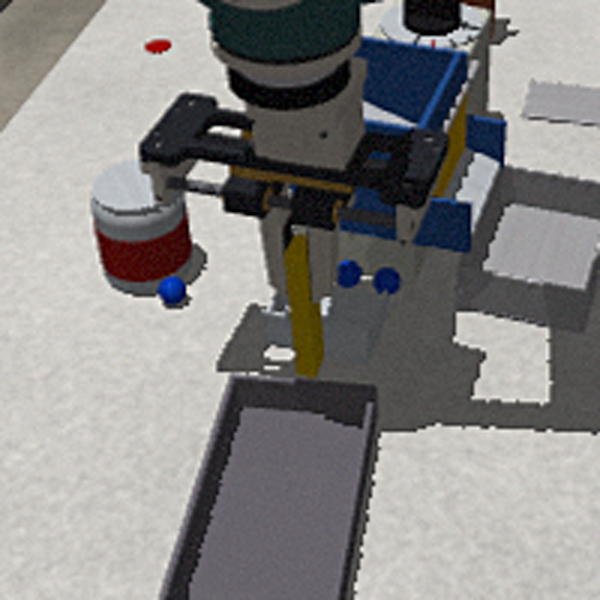

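View pics/o2.png

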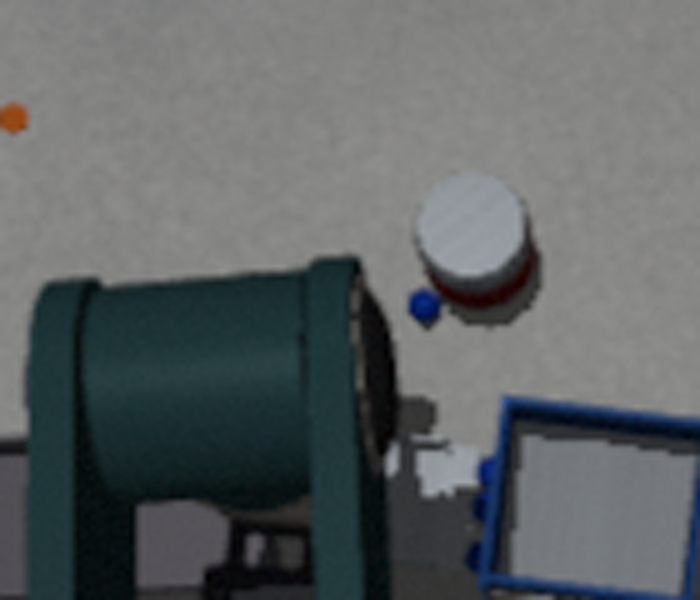

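```bash
python3 -m jog '[{"dx":0,"dy":-3,"dz":0,"yaw":0.3},{"dx":-1,"dy":-6,"dz":0,"yaw":0.3},{"dx":-5,"dy":-6,"dz":0,"yaw":0.3},{"dx":-9,"dy":-6,"dz":0,"yaw":0.3},{"dx":-13,"dy":-6,"dz":0,"yaw":0.3},{"dx":-16,"dy":-6,"dz":0,"yaw":0.3},{"dx":-19,"dy":-6,"dz":0,"yaw":0.3},{"dx":-21,"dy":-6,"dz":0,"yaw":0.3},{"dx":-23,"dy":-6,"dz":0,"yaw":0.3},{"dx":-24,"dy":-6,"dz":0,"yaw":0.3}]' 0 60; echo
python3 - <<'E'
from seg import *
rel(.611,.080,.0957,-.108)
d=cam("side");print(centers(d,u0=220,v0=220,u1=330,v1=300).round(4).tolist());crop(d,250,170,350,300,6,"p1.png")
d=cam("top");print(centers(d,u0=230,v0=120,u1=300,v1=225).round(4).tolist())
crop(d,200,100,340,220,5,"p2.png")
E
```

```text
time: 21.0
eef_pos: [0.6028, 0.0569, 0.0977]
eef_rot: [-0.0, 0.746, 0.666, 0.0]
contact_force: [0.4, 5.6, 5.9]
opening: 0.169

t 21.0 dx dy dz [23.8  5.5 -1. ] yaw -0.25 tcp [0.6028 0.0569 0.0977] ang -0.1123 F [0.4 5.6 5.9] op 15.7
[[308.375, 250.875, 0.5956, -0.0168], [307.875, 251.625, 0.5962, -0.014], [318.375, 252.625, 0.5711, -0.0146], [247.125, 255.875, 0.7334, 0.0244]]
[[299.375, 195.125, 0.6216, -0.022], [299.375, 199.125, 0.6088, -0.0221], [299.375, 204.125, 0.5928, -0.0223], [299.375, 208.125, 0.58, -0.0224], [295.375, 211.875, 0.568, -0.0098]]
```

View pics/p1.png

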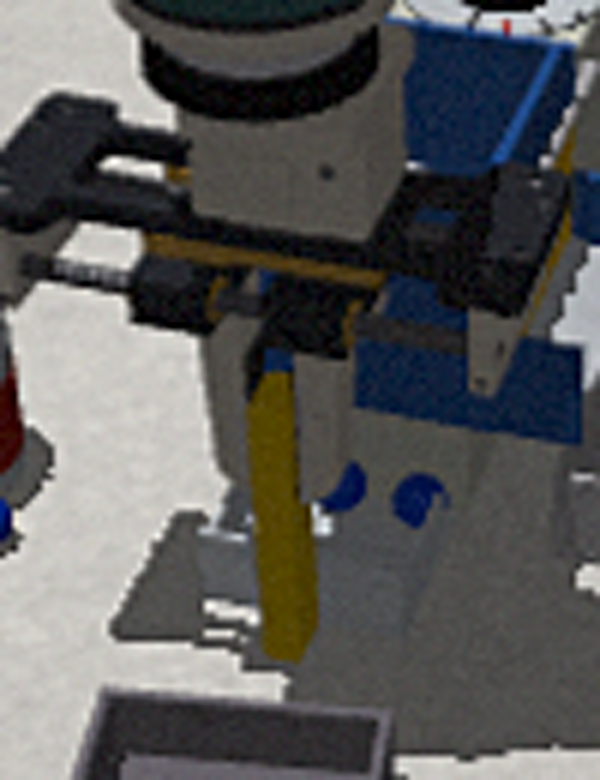

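View pics/p2.png

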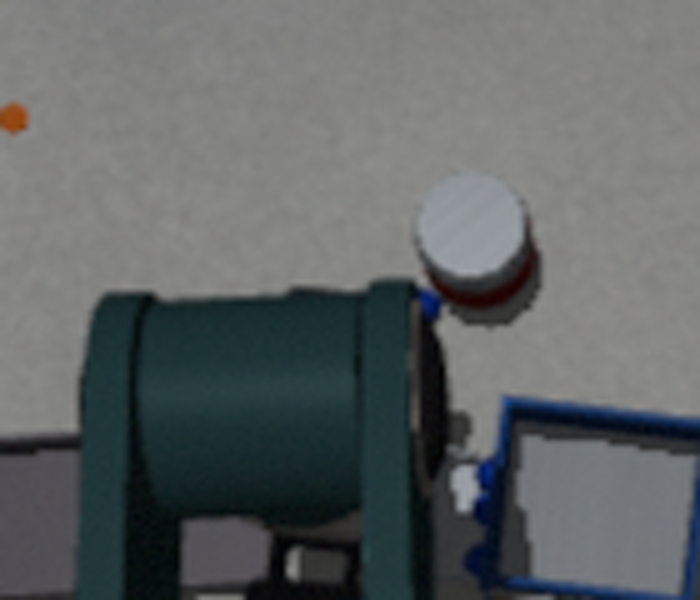

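```bash
python3 -m jog '[{"dx":-2,"dy":0,"dz":0,"yaw":0},{"dx":-4,"dy":0,"dz":0,"yaw":0},{"dx":-4,"dy":0,"dz":-3,"yaw":0},{"dx":-4,"dy":0,"dz":-9,"yaw":0},{"dx":-4,"dy":0,"dz":-17,"yaw":0},{"dx":-4,"dy":0,"dz":-26,"yaw":0},{"dx":-4,"dy":0,"dz":-36,"yaw":0},{"dx":-4,"dy":0,"dz":-46,"yaw":0},{"dx":-4,"dy":0,"dz":-56,"yaw":0},{"dx":-4,"dy":0,"dz":-66,"yaw":0}]' 0 60; echo
python3 - <<'E'
from seg import *
rel(.611,.080,.0957,-.108)
d=cam("side");crop(d,250,170,350,300,6,"q1.png")
d=cam("top");crop(d,240,150,340,240,6,"q2.png")
E
```

```text
time: 22.1
eef_pos: [0.6017, 0.0533, 0.1626]
eef_rot: [-0.001, 0.746, 0.666, -0.001]
contact_force: [0.6, 5.3, -3.8]
opening: 0.167

t 22.1 dx dy dz [27.5  6.4 63.9] yaw -0.24 tcp [0.6017 0.0533 0.1626] ang -0.1122 F [ 0.6  5.3 -3.8] op 15.5
```

View pics/q1.png

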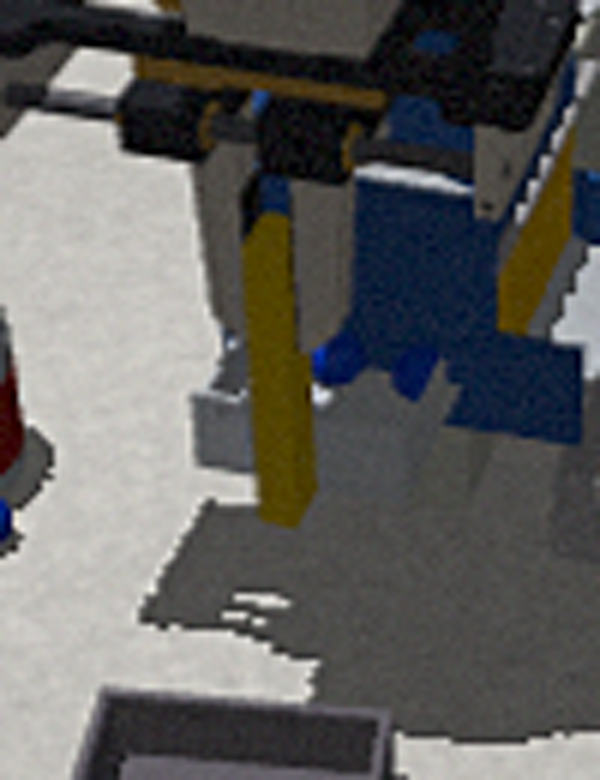

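View pics/q2.png

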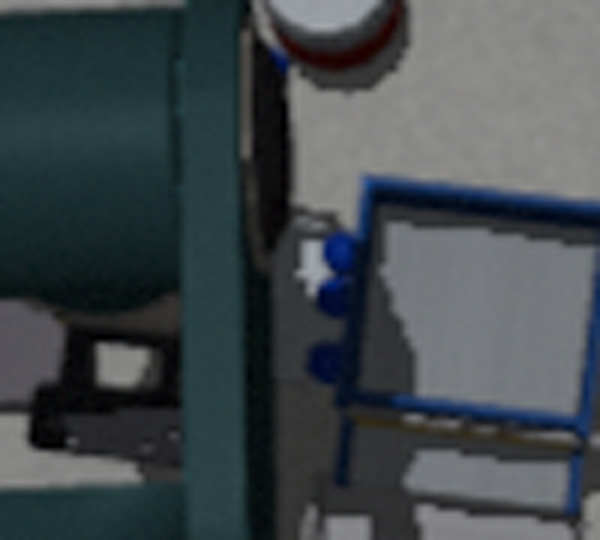

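```bash
python3 -m jog '[{"dx":0,"dy":0,"dz":-3,"yaw":0},{"dx":0,"dy":0,"dz":-7,"yaw":0},{"dx":0,"dy":0,"dz":-13,"yaw":0},{"dx":0,"dy":0,"dz":-20,"yaw":0},{"dx":0,"dy":0,"dz":-28,"yaw":0},{"dx":0,"dy":0,"dz":-36,"yaw":0},{"dx":0,"dy":0,"dz":-44,"yaw":0},{"dx":0,"dy":0,"dz":-51,"yaw":0},{"dx":0,"dy":0,"dz":-57,"yaw":0},{"dx":0,"dy":0,"dz":-61,"yaw":0}]' 0 60; echo
python3 - <<'E'
from seg import *
rel(.611,.080,.0957,-.108)
d=cam("side");crop(d,250,150,350,280,6,"r1.png")
d=cam("top");crop(d,240,150,340,240,6,"r2.png")
E
```

```text
time: 23.2
eef_pos: [0.602, 0.0533, 0.2237]
eef_rot: [-0.001, 0.746, 0.666, -0.0]
contact_force: [0.8, 5.4, -3.5]
opening: 0.167

t 23.2 dx dy dz [ 27.5   6.2 125. ] yaw -0.24 tcp [0.602  0.0533 0.2237] ang -0.1121 F [ 0.8  5.4 -3.5] op 15.5
```

View pics/r1.png

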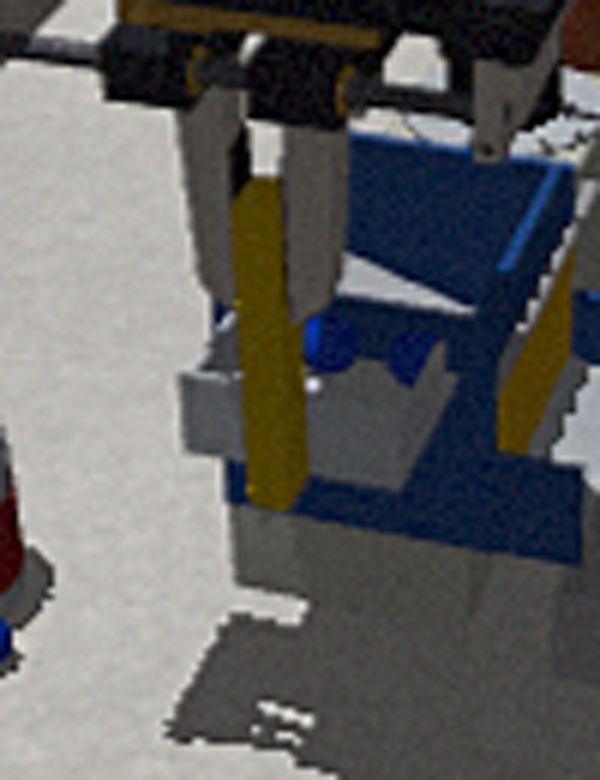

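View pics/r2.png

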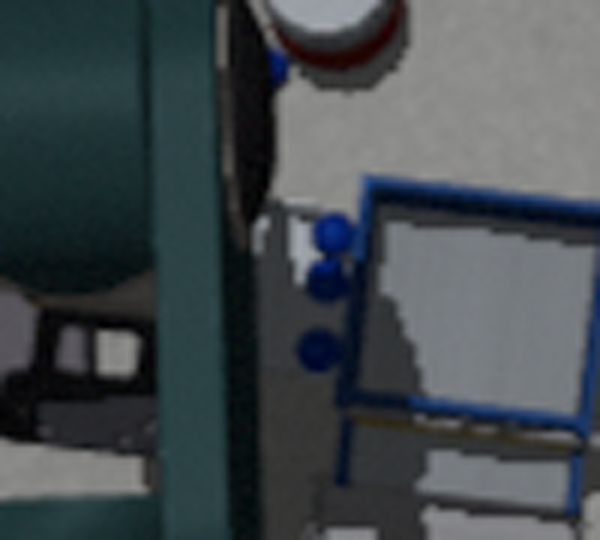

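```bash
python3 -m jog '[{"dx":0,"dy":0,"dz":-3,"yaw":0},{"dx":0,"dy":0,"dz":-7,"yaw":0},{"dx":0,"dy":0,"dz":-11,"yaw":0},{"dx":0,"dy":0,"dz":-15,"yaw":0},{"dx":0,"dy":0,"dz":-19,"yaw":0},{"dx":0,"dy":0,"dz":-23,"yaw":0},{"dx":0,"dy":0,"dz":-27,"yaw":0},{"dx":0,"dy":0,"dz":-29,"yaw":0},{"dx":0,"dy":0,"dz":-30,"yaw":0},{"dx":0,"dy":0,"dz":-30,"yaw":0}]' 0 60; echo
python3 - <<'E'
from seg import *
rel(.611,.080,.0957,-.108)
d=cam("side");crop(d,250,130,350,260,6,"s1.png")
d=cam("top");crop(d,240,150,340,240,6,"s2.png")
E
```

```text
time: 24.3
eef_pos: [0.6024, 0.0528, 0.2544]
eef_rot: [0.0, 0.746, 0.666, -0.0]
contact_force: [0.5, -0.2, -1.3]
opening: 0.169

t 24.3 dx dy dz [ 28.1   5.5 155.7] yaw -0.23 tcp [0.6024 0.0528 0.2544] ang -0.112 F [ 0.5 -0.2 -1.3] op 15.7
```

View pics/s1.png

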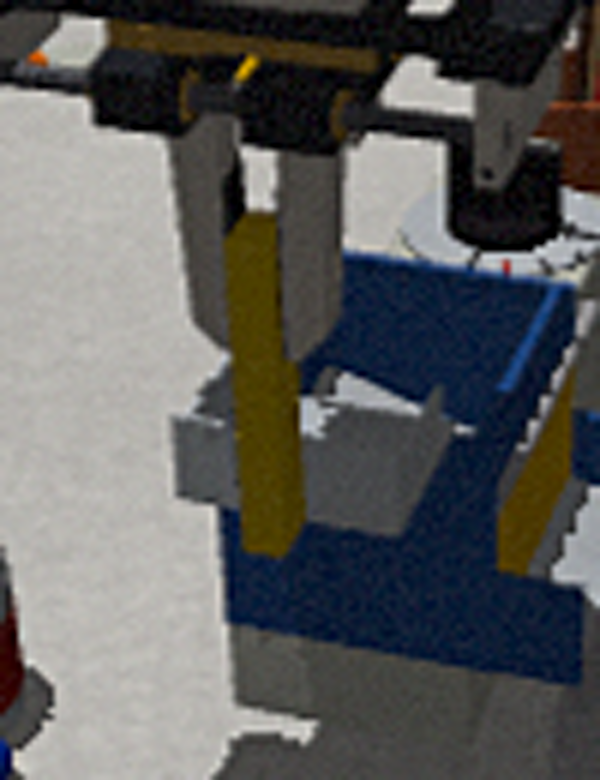

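View pics/s2.png

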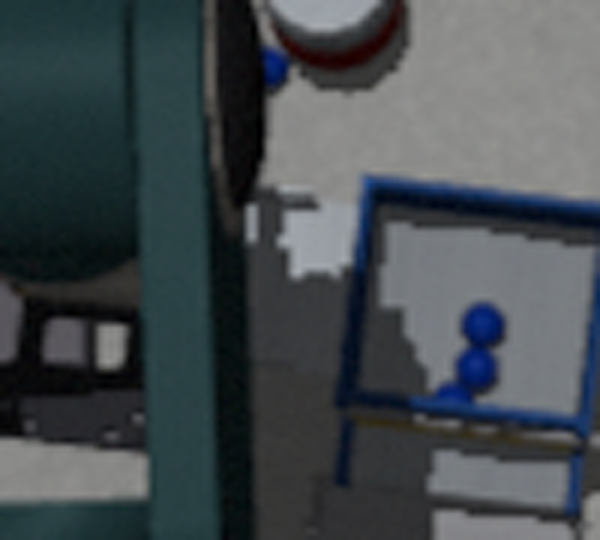

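```bash
python3 -m jog '[{"dx":6,"dy":0,"dz":0,"yaw":0},{"dx":12,"dy":0,"dz":10,"yaw":0},{"dx":12,"dy":0,"dz":35,"yaw":0},{"dx":12,"dy":0,"dz":65,"yaw":0},{"dx":12,"dy":0,"dz":95,"yaw":0},{"dx":12,"dy":0,"dz":120,"yaw":0},{"dx":12,"dy":0,"dz":138,"yaw":0},{"dx":12,"dy":0,"dz":148,"yaw":0},{"dx":12,"dy":0,"dz":153,"yaw":0},{"dx":12,"dy":0,"dz":155,"yaw":0}]' 0 40; echo
python3 -m jog '[{"dx":0,"dy":0,"dz":1,"yaw":0},{"dx":0,"dy":0,"dz":2,"yaw":0},{"dx":0,"dy":0,"dz":2.5,"yaw":0},{"dx":0,"dy":0,"dz":2.5,"yaw":0},{"dx":0,"dy":0,"dz":2.5,"yaw":0},{"dx":0,"dy":0,"dz":2.5,"yaw":0},{"dx":0,"dy":0,"dz":2.5,"yaw":0},{"dx":0,"dy":0,"dz":2.5,"yaw":0},{"dx":0,"dy":0,"dz":2.5,"yaw":0},{"dx":0,"dy":0,"dz":2.5,"yaw":0}]' 0 8; echo
python3 - <<'E'
from seg import *
rel(.611,.080,.0957,-.108)
d=cam("side");crop(d,220,150,350,300,5,"t1.png")
E
```

```text
time: 25.4
eef_pos: [0.6041, 0.0651, 0.0997]
eef_rot: [0.0, 0.745, 0.667, 0.0]
contact_force: [0.2, 0.1, -1.2]
opening: 0.174

time: 26.4
eef_pos: [0.6042, 0.0651, 0.0976]
eef_rot: [0.0, 0.745, 0.667, 0.001]
contact_force: [1.6, 2.5, 5.8]
opening: 0.172

t 26.4 dx dy dz [15.5  5.1 -1.1] yaw -0.21 tcp [0.6042 0.0651 0.0976] ang -0.1116 F [1.6 2.5 5.8] op 16.0
```

View pics/t1.png

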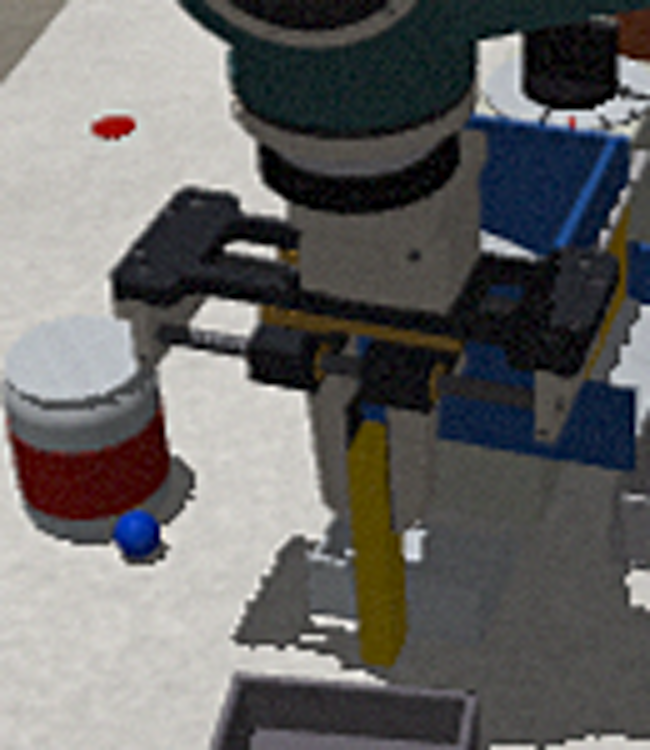

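```bash
python3 -m jog '[{"dx":0,"dy":0,"dz":-1,"yaw":0},{"dx":0,"dy":0,"dz":-1,"yaw":0},{"dx":0,"dy":0,"dz":-1,"yaw":0},{"dx":0,"dy":0,"dz":-1,"yaw":0},{"dx":0,"dy":0,"dz":-5,"yaw":0},{"dx":0,"dy":0,"dz":-15,"yaw":0},{"dx":0,"dy":0,"dz":-30,"yaw":0},{"dx":0,"dy":0,"dz":-55,"yaw":0},{"dx":0,"dy":0,"dz":-85,"yaw":0},{"dx":0,"dy":0,"dz":-115,"yaw":0}]' 60 8; echo
python3 - <<'E'
from seg import *
rel(.569,-.235,.21,1.463)
d=cam("side");crop(d,220,150,350,300,5,"u1.png")
E
```

```text
time: 27.45
eef_pos: [0.6037, 0.065, 0.2146]
eef_rot: [0.0, 0.745, 0.667, 0.0]
contact_force: [0.5, 0.4, -0.4]
opening: 0.647

t 27.45 dx dy dz [-302.    -1.1    1.5] yaw -90.22 tcp [0.6037 0.065  0.2146] ang -0.1117 F [ 0.5  0.4 -0.4] op 60.2
```

View pics/u1.png

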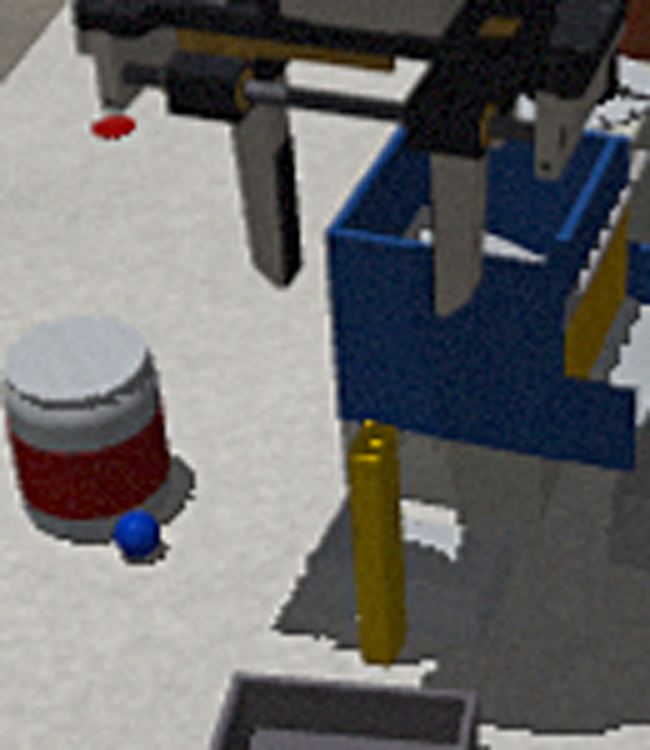

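```bash
python3 -m jog '[{"dx":-12,"dy":0,"dz":-3,"yaw":-4},{"dx":-38,"dy":0,"dz":-3,"yaw":-12},{"dx":-75,"dy":0,"dz":-3,"yaw":-20},{"dx":-115,"dy":0,"dz":-3,"yaw":-28},{"dx":-155,"dy":0,"dz":-3,"yaw":-36},{"dx":-195,"dy":0,"dz":-3,"yaw":-44},{"dx":-232,"dy":0,"dz":-3,"yaw":-52},{"dx":-264,"dy":0,"dz":-3,"yaw":-60},{"dx":-288,"dy":-1,"dz":-2,"yaw":-68},{"dx":-302,"dy":-1,"dz":0,"yaw":-76}]' 60 8; echo
python3 - <<'E'
from seg import *
rel(.569,-.235,.21,1.463)
d=cam("side");crop(d,280,120,400,220,6,"v1.png")
d=cam("top");crop(d,280,160,400,260,6,"v2.png")
E
```

```text
time: 28.5
eef_pos: [0.5688, -0.2369, 0.2134]
eef_rot: [0.001, 0.175, 0.985, -0.0]
contact_force: [-0.1, 0.1, -0.5]
opening: 0.645

t 28.5 dx dy dz [0.5 1.9 0.4] yaw -13.97 tcp [ 0.5688 -0.2369  0.2134] ang 1.2192 F [-0.1  0.1 -0.5] op 59.9
```

View pics/v1.png

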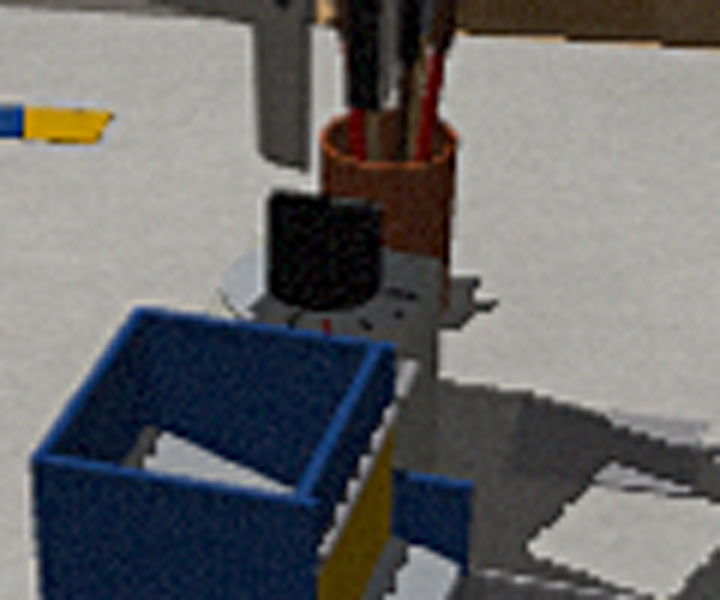

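View pics/v2.png

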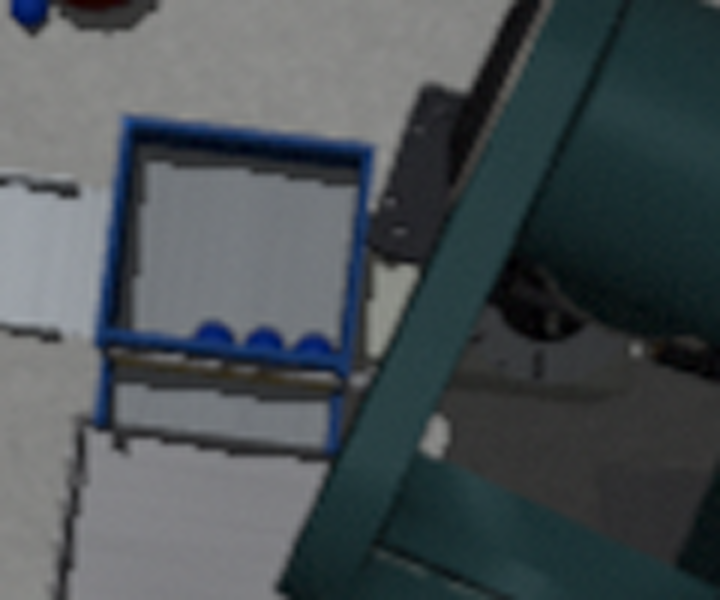

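```bash
python3 -m jog '[{"dx":0.5,"dy":1.9,"dz":0,"yaw":-7},{"dx":0.5,"dy":1.9,"dz":4,"yaw":-14},{"dx":0.5,"dy":1.9,"dz":14,"yaw":-14},{"dx":0.5,"dy":1.9,"dz":26,"yaw":-14},{"dx":0.5,"dy":1.9,"dz":38,"yaw":-14},{"dx":0.5,"dy":1.9,"dz":48,"yaw":-14},{"dx":0.5,"dy":1.9,"dz":54,"yaw":-14},{"dx":0.5,"dy":1.9,"dz":57,"yaw":-14},{"dx":0.5,"dy":1.9,"dz":58,"yaw":-14},{"dx":0.5,"dy":1.9,"dz":58,"yaw":-14}]' 60 30; echo
python3 - <<'E'
from seg import *
rel(.569,-.235,.152,1.463)
d=cam("side");crop(d,280,110,400,210,6,"w1.png")
E
```

```text
time: 29.6
eef_pos: [0.5695, -0.2332, 0.1542]
eef_rot: [0.0, 0.056, 0.998, -0.0]
contact_force: [-0.5, 0.2, 0.2]
opening: 0.649

t 29.6 dx dy dz [ 0.3 -1.9 -0.8] yaw -0.24 tcp [ 0.5695 -0.2332  0.1542] ang 1.4588 F [-0.5  0.2  0.2] op 60.3
```

View pics/w1.png

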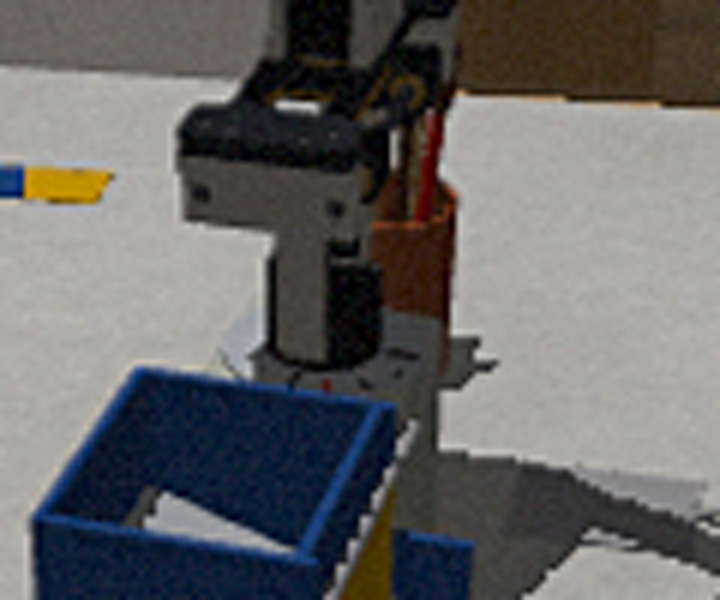

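```bash
python3 -m jog '[{"dx":0,"dy":-1.5,"dz":0,"yaw":0},{"dx":0,"dy":-1.5,"dz":0,"yaw":0},{"dx":0,"dy":-1.5,"dz":0,"yaw":0},{"dx":0,"dy":-1.5,"dz":0,"yaw":0},{"dx":0,"dy":-1.5,"dz":0,"yaw":0},{"dx":0,"dy":-1.5,"dz":0,"yaw":0},{"dx":0,"dy":-1.5,"dz":0,"yaw":0},{"dx":0,"dy":-1.5,"dz":0,"yaw":0},{"dx":0,"dy":-1.5,"dz":0,"yaw":0},{"dx":0,"dy":-1.5,"dz":0,"yaw":0}]' 0 60; echo
python3 - <<'E'
from seg import *
rel(.569,-.235,.152,1.463)
print(ctrl.sense()["ft_torque"])
E
```

```text
time: 30.65
eef_pos: [0.5692, -0.2344, 0.154]
eef_rot: [0.0, 0.056, 0.998, 0.0]
contact_force: [0.8, 2.8, 1.6]
opening: 0.145

t 30.65 dx dy dz [ 0.2 -0.6 -1. ] yaw -0.22 tcp [ 0.5692 -0.2344  0.154 ] ang 1.4592 F [0.8 2.8 1.6] op 13.5
[ 0.53415343 -0.15879537 -0.16272258]
```

```bash
python3 -m jog '[{"dx":0,"dy":0,"dz":0,"yaw":3},{"dx":0,"dy":0,"dz":0,"yaw":9},{"dx":0,"dy":0,"dz":0,"yaw":16},{"dx":0,"dy":0,"dz":0,"yaw":23},{"dx":0,"dy":0,"dz":0,"yaw":30},{"dx":0,"dy":0,"dz":0,"yaw":37},{"dx":0,"dy":0,"dz":0,"yaw":44},{"dx":0,"dy":0,"dz":0,"yaw":50},{"dx":0,"dy":0,"dz":0,"yaw":54},{"dx":0,"dy":0,"dz":0,"yaw":56}]' 0 60; echo
python3 - <<'E'
from seg import *
rel(.569,-.235,.152,1.463)
s=ctrl.sense();print(s["ft_torque"],s["joint_efforts"][5])
d=cam("side");crop(d,290,120,400,260,5,"x1.png");
d=cam("top");crop(d,290,170,420,260,5,"x2.png")
E
```

```text
time: 31.65
eef_pos: [0.5696, -0.2339, 0.154]
eef_rot: [0.0, 0.519, 0.855, 0.001]
contact_force: [4.0, 6.2, 0.3]
opening: 0.149

t 31.65 dx dy dz [-0.7 -1.  -1. ] yaw -56.34 tcp [ 0.5696 -0.2339  0.154 ] ang 0.4796 F [4.  6.2 0.3] op 13.9
[ 1.13658497 -0.72640161  0.25931907] 0.16269359271973372
```

View pics/x1.png

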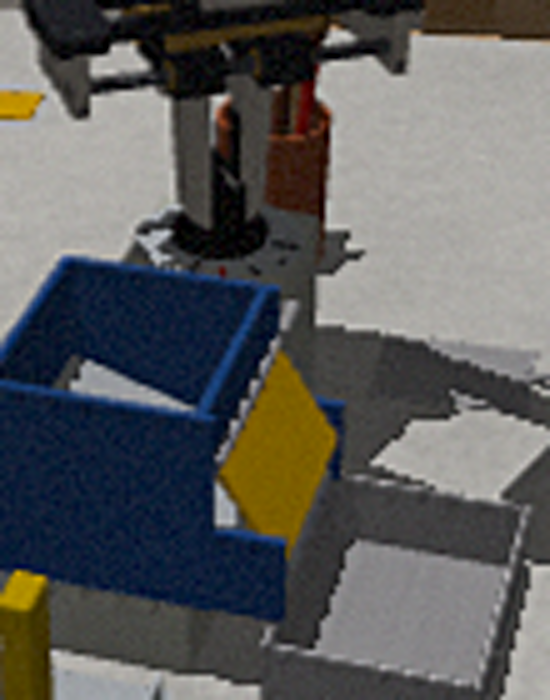

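View pics/x2.png

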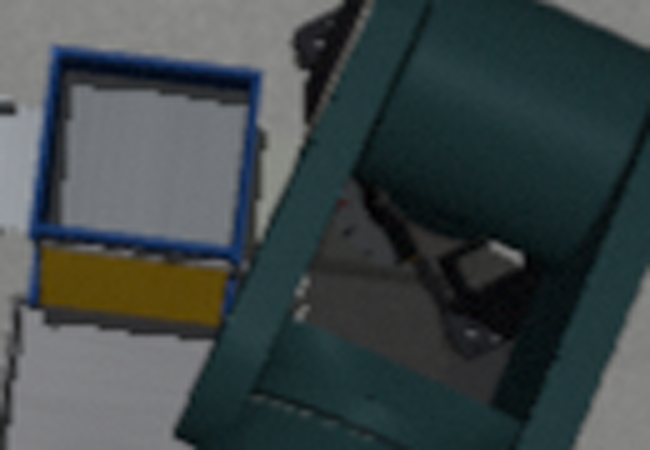

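```bash
cat > tq.py <<'E'
from h import *
s=ctrl.sense();q=np.array(s["eef_rot"]);R=Ro.from_quat(q[[1,2,3,0]]).as_matrix()
a=np.arctan2(R[1,1],R[0,1]);print("turn deg from dispenser zero (ang 1.463):",round(np.degrees(1.463-a),2),"rad",round(1.463-a,4),"tz",round(s["ft_torque"][2],3),"j6",round(s["joint_efforts"][5],3),"t",s["time"])
E
python3 tq.py
python3 -m jog '[{"dx":0,"dy":0,"dz":0,"yaw":1},{"dx":0,"dy":0,"dz":0,"yaw":3},{"dx":0,"dy":0,"dz":0,"yaw":5},{"dx":0,"dy":0,"dz":0,"yaw":7},{"dx":0,"dy":0,"dz":0,"yaw":8},{"dx":0,"dy":0,"dz":0,"yaw":8},{"dx":0,"dy":0,"dz":0,"yaw":8},{"dx":0,"dy":0,"dz":0,"yaw":8},{"dx":0,"dy":0,"dz":0,"yaw":8},{"dx":0,"dy":0,"dz":0,"yaw":8}]' 0 60 >/dev/null; python3 tq.py
python3 -m jog '[{"dx":0,"dy":0,"dz":0,"yaw":1},{"dx":0,"dy":0,"dz":0,"yaw":3},{"dx":0,"dy":0,"dz":0,"yaw":5},{"dx":0,"dy":0,"dz":0,"yaw":5},{"dx":0,"dy":0,"dz":0,"yaw":5},{"dx":0,"dy":0,"dz":0,"yaw":5},{"dx":0,"dy":0,"dz":0,"yaw":5},{"dx":0,"dy":0,"dz":0,"yaw":5},{"dx":0,"dy":0,"dz":0,"yaw":5},{"dx":0,"dy":0,"dz":0,"yaw":5}]' 0 60 >/dev/null; python3 tq.py
```

```text
turn deg from dispenser zero (ang 1.463): 56.26 rad 0.9819 tz 0.188 j6 1.044 t 31.75
turn deg from dispenser zero (ang 1.463): 64.18 rad 1.1202 tz 0.088 j6 0.114 t 32.75
turn deg from dispenser zero (ang 1.463): 69.18 rad 1.2075 tz 0.105 j6 0.119 t 33.75
```

```bash
python3 -m jog '[{"dx":0,"dy":0,"dz":0,"yaw":1},{"dx":0,"dy":0,"dz":0,"yaw":2},{"dx":0,"dy":0,"dz":0,"yaw":2},{"dx":0,"dy":0,"dz":0,"yaw":2},{"dx":0,"dy":0,"dz":0,"yaw":2},{"dx":0,"dy":0,"dz":0,"yaw":2},{"dx":0,"dy":0,"dz":0,"yaw":2},{"dx":0,"dy":0,"dz":0,"yaw":2},{"dx":0,"dy":0,"dz":0,"yaw":2},{"dx":0,"dy":0,"dz":0,"yaw":2}]' 0 60 >/dev/null; python3 tq.py
python3 -m jog '[{"dx":0,"dy":0,"dz":0,"yaw":1},{"dx":0,"dy":0,"dz":0,"yaw":2},{"dx":0,"dy":0,"dz":0,"yaw":2},{"dx":0,"dy":0,"dz":0,"yaw":2},{"dx":0,"dy":0,"dz":0,"yaw":2},{"dx":0,"dy":0,"dz":0,"yaw":2},{"dx":0,"dy":0,"dz":0,"yaw":2},{"dx":0,"dy":0,"dz":0,"yaw":2},{"dx":0,"dy":0,"dz":0,"yaw":2},{"dx":0,"dy":0,"dz":0,"yaw":2}]' 0 60 >/dev/null; python3 tq.py
python3 - <<'E'
from seg import *
d=cam("side");crop(d,290,120,400,260,5,"y1.png");
d=cam("top");crop(d,270,170,420,290,5,"y2.png")
E
```

```text
turn deg from dispenser zero (ang 1.463): 71.18 rad 1.2423 tz 0.155 j6 0.149 t 34.75
turn deg from dispenser zero (ang 1.463): 73.18 rad 1.2772 tz 0.164 j6 0.186 t 35.75
```

View pics/y1.png

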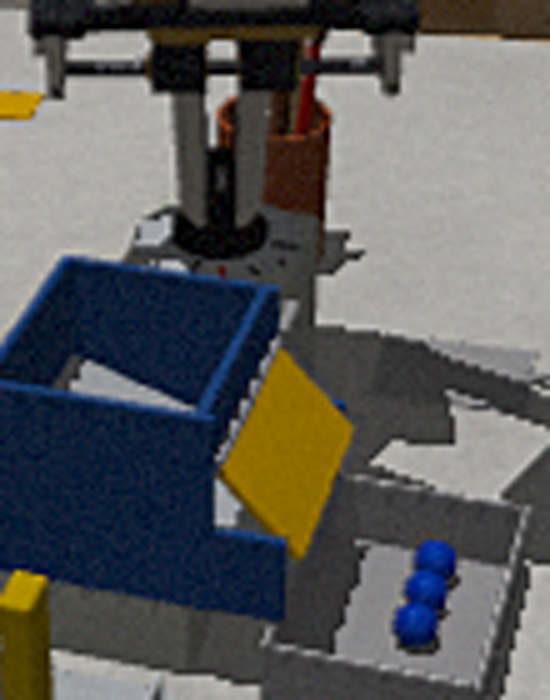

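View pics/y2.png

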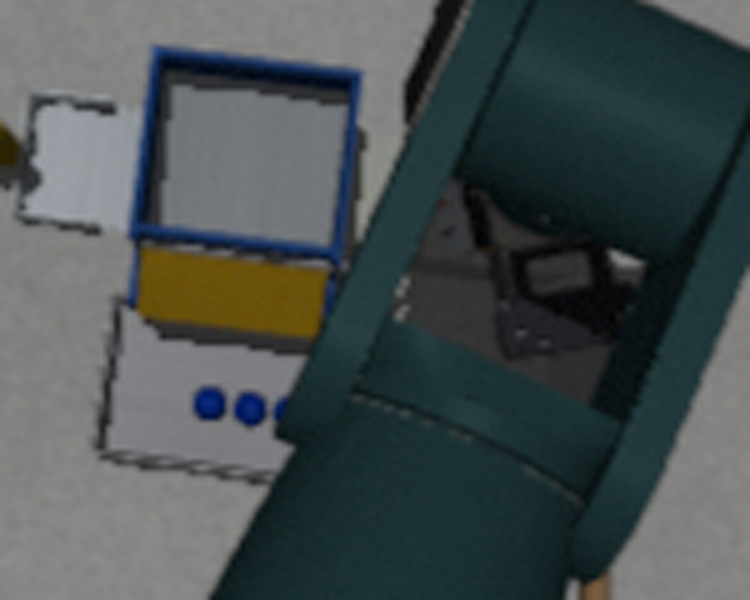

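```bash
python3 -m jog '[{"dx":0,"dy":0,"dz":0,"yaw":0},{"dx":0,"dy":0,"dz":0,"yaw":0},{"dx":0,"dy":0,"dz":0,"yaw":0},{"dx":0,"dy":0,"dz":0,"yaw":0},{"dx":0,"dy":0,"dz":0,"yaw":0},{"dx":0,"dy":0,"dz":0,"yaw":0},{"dx":0,"dy":0,"dz":0,"yaw":0},{"dx":0,"dy":0,"dz":0,"yaw":0},{"dx":0,"dy":0,"dz":0,"yaw":0},{"dx":0,"dy":0,"dz":0,"yaw":0}]' 0 60; echo; python3 tq.py
python3 - <<'E'
from seg import *
d=cam("side");c=centers(d,z=.014,u0=340,v0=215,u1=400,v1=265);print(c.round(4).tolist())
for q in c:
    v=q[2:]-[.4543,-.0668];a=-.1436;print("tin frame",np.round([v[0]*np.cos(a)+v[1]*np.sin(a),-v[0]*np.sin(a)+v[1]*np.cos(a)],4))
crop(d,215,120,415,300,4,"z1.png")
E
```

```text
time: 36.85
eef_pos: [0.5698, -0.2339, 0.154]
eef_rot: [0.0, 0.638, 0.77, 0.001]
contact_force: [4.3, 6.1, -0.4]
opening: 0.145

turn deg from dispenser zero (ang 1.463): 73.18 rad 1.2772 tz 0.155 j6 0.186 t 36.85
[[376.625, 231.625, 0.4413, -0.113], [374.875, 237.375, 0.4441, -0.0896], [372.625, 244.625, 0.4475, -0.0612]]
tin frame [-0.0062 -0.0476]
tin frame [-0.0069 -0.024 ]
tin frame [-0.0075  0.0045]
```

View pics/z1.png

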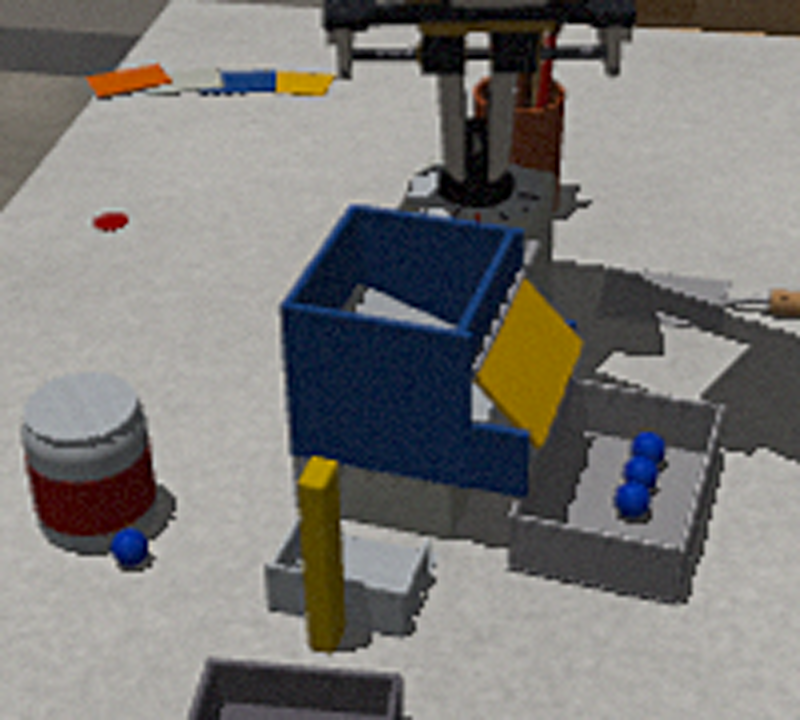

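All four end conditions look met. The scoop is upright at crop pixel (320,560), three beads rest in the tin around (640,475), the knob is gripped at 1.277 rad, and the can, pot and knife are in place. Handing in.

```bash
python3 -c "
from workcell import ticket
print(ticket.sign_off())"
```

```text
the job is handed in; nothing more can be done
None
```

I handed the job in at about 37 s of the 72 s. My last checks met every end condition, but `sign_off` gives no verdict.

- **Beads into the hopper:** My first lift, at the tray's end wall, rolled all four beads off the nose onto the bench. A second try, on the open bench, only pushed them along. I then herded three beads against the dispenser's side wall, lifted them up it in the held scoop, and let them roll over the rim into the hopper. So they were finally picked up from the bench, not straight out of the tray.
- **Fourth bead:** It stayed on the bench beside the paint can.
- **Scoop:** It stands upright on the bench and is let go.
- **Knob:** I turned it clockwise, feeling the torque. It was about 0.09–0.11 N m before the third stop and 0.15–0.19 N m at it. It is held with the grip set to 60 N at a tool angle of 1.277 rad, against 1.257 for the third stop. The knob angle is taken from the tool's turn, not read directly.
- **Beads in the tin:** Three beads lie still there, within 8 mm of its centre line in x and 48 mm in y.
- **Left alone:** The paint can, brush pot and palette knife look unmoved in the last picture; I did not measure them. At least one bead rolled up against or very near the can.

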